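# Unstack the prep boxes onto their colour trays

### The arm

A 7-joint arm with a two-finger parallel gripper is mounted at the origin on the work surface. World frame = base frame: x ahead of the robot, y to its left, z up, the work surface at z = 0. Lengths are in m, angles in rad, forces in N, time in s.
With the tool pointing down it reaches from about 0.4 to 0.9 m from the base axis. Payload 5.5 kg.
Tool frame: the origin (TCP) lies on the front face of the gripper's body, between the roots of the fingers; the fingertips stand 73 mm ahead of it and the grasp point (between the pads) lies robot.tcp_to_grasp ahead of it (robot.tcp_to_grasp is the distance from the TCP to the grasp point, in m); z points along the fingers, y is the direction in which the jaws open and shut (so a half turn about z gives the same grasp; the last joint's range is limited). The gripper opens to 85 mm and grips with 20 to 120 N. Pads are 22 mm wide; open, the fingers measure 114 mm over their backs; the gripper's body (76 mm by 85 mm) begins 54 mm behind the grasp point. The pads swing forward as they close: fully open they stand 13 mm farther back than shut.
Start: joints at [-1.071, 0.501, -0.427, 1.55, 0.221, 1.138, -0.21], TCP at [0.152, 0.632, 0.304] pointing down, gripper open.
Joint ranges: [-2.88, 2.88], [-0.31, 2.03], [-1.54, 1.56], [0.2, 2.42], [-1.41, 4.55], [0.19, 2.02], [-2.57, 2.57]. Speed limits (rad/s): [2.57, 2.57, 3.14, 3.14, 3.14, 3.14, 3.14].

### API

Orientations are given as a rotation vector (axis times angle).
In Python, from station import robot gives the robot as it stands. The module is installed in compiled form; this text tells all that it offers.
- The arm moves only by the shell command python3 -m pendant 'ROWS' [FORCE]. ROWS is JSON, a list of rows, each an object with "gripper": the opening, from 0 (shut) to 1 (fully open); "translation": the shift along the tool's x, y, z in cm, a list of three; "twist": the turn about the tool's z in degrees. A call has 1 to 5 rows; each row shifts and turns the pose as measured when the row begins, along the tool's axes as they then stand; what a row does not reach is not made up. A row lasts 1/10 s, in which the tool goes at most 50 mm and 8.59 degrees, less where a joint would pass 70% of its speed; a pose out of reach is approached as far as the arm can. A call is refused whole if a number of a shift passes 5 or a number of a turn 8.59, either way. A call with a gripper value outside its range is refused whole. The fingers move at their own pace and stop on an object; FORCE is the grip in N (left out, the last holds). Time passes only in rows, so rows that do not move let the fingers close. It gives the time, the measured TCP pose, the force and the opening at its end, in the units of the state.
- robot.get_obs(): the state, without advancing time (a new reading comes with each control period).
- robot.snapshot(name): name is "scene" or "side" or "wrist"; returns a dict with "img" (400x640x3 uint8, blue, green, red), "mtx" (3x3 intrinsics, pixels), "cam_to_world" (4x4, takes a point from camera to world coordinates); the wrist camera has in their place "T_tool_cam" (4x4, takes a point from camera to tool coordinates, whose origin is the TCP and whose axes are the flange's). Camera axes: x right, y up, looking along -z (the intrinsics and any distortion apply to the point x, -y, -z); pixel columns grow to the right and rows downward; lengths in m; the calibration is good to about 2 mm. The wrist camera is an equidistant fisheye: a pixel r from the principal point sees the ray r / f radians off the axis. A picture is of the moment at which its call begins: read the wrist's pose just before it. There is no depth.
- robot.sign_off(): hands the job in, once; it reports no verdict.
The state is a dict: "time_s": time; "joint_positions": joint angles; "qvel": joint speeds; "tau": joint torques, N m; "tool_pos": TCP position; "tool_rot": TCP orientation; "contact_force": force on the tool from outside, world axes, zero at the start; "moment": the same for the moment, N m; "finger_gap": finger opening in m.
Only numpy, scipy, OpenCV 4.12 (cv2) and the standard library are available. Lean on these libraries where they do the work, as an engineer would, in place of code of your own. Each camera call takes 0.05 s, during which the arm holds its last target.

### The job

Two prep boxes have come up from the cold store, each with a round tin stacked on its lid. Take both stacks apart one piece at a time, each tin off before its box is lifted, and set every box and tin down gently (no dropping), upright and flat inside the rim of the shallow tray of its own colour. Leave the mug and the jar where they stand.

Things in the scene. Friction and masses are not known exactly. Their poses are not given: they have to be found in the camera images.
- red_box: Loose prep box, pale bare-metal body with a flat red lid, 60 mm wide (its x axis) by 116 mm long (its y axis) by 50 mm high, 0.3 to 0.55 kg, rigid, lid fixed on. Origin: centre of the underside, z up. At the start it stands flat on the table (long axis within about 20 degrees of world y) with one round tin standing on its lid.
- blue_box: Loose prep box, pale bare-metal body with a flat blue lid, 60 mm wide (its x axis) by 116 mm long (its y axis) by 50 mm high, 0.3 to 0.55 kg, rigid, lid fixed on. Origin: centre of the underside, z up. At the start it stands flat on the table (long axis within about 20 degrees of world y) with one round tin standing on its lid.
- yellow_tin: Loose round tin, pale bare-metal body with a flat yellow lid, 58 mm in diameter, 46 mm high, 0.15 to 0.3 kg, rigid, lid fixed on. Origin: centre of the underside, z up. At the start it stands on the lid of the red box or of the blue box (either may carry it), so its underside is 50 mm above the table, up to about 17 mm off the box's centre.
- green_tin: Loose round tin, pale bare-metal body with a flat green lid, 58 mm in diameter, 46 mm high, 0.15 to 0.3 kg, rigid, lid fixed on. Origin: centre of the underside, z up. At the start it stands on the lid of the red box or of the blue box (either may carry it), so its underside is 50 mm above the table, up to about 17 mm off the box's centre.
- red_tray: Shallow red rectangular tray fixed to the table, 90 mm (x axis) by 146 mm (y axis) outside, 84 by 140 mm inside, rim 8 mm high, floor 3 mm above the table. Origin: centre of its underside (table level). It takes the red box, long side along long side.
- blue_tray: Shallow blue rectangular tray fixed to the table, 90 mm (x axis) by 146 mm (y axis) outside, 84 by 140 mm inside, rim 8 mm high, floor 3 mm above the table. Origin: centre of its underside (table level). It takes the blue box, long side along long side.
- yellow_tray: Shallow yellow round tray fixed to the table, 88 mm in diameter outside, 82 mm inside, rim 8 mm high, floor 3 mm above the table. Origin: centre of its underside (table level). It takes the yellow tin.
- green_tray: Shallow green round tray fixed to the table, 88 mm in diameter outside, 82 mm inside, rim 8 mm high, floor 3 mm above the table. Origin: centre of its underside (table level). It takes the green tin.
- mug: Bystander: white mug, 76 mm in diameter, 85 mm high, with a handle on its +y side, standing on the table at the right of the work. Origin: centre of the underside. Leave it alone.
- jar: Bystander: glass jar with a metal cap, 72 mm in diameter, 110 mm high, standing on the table at the left of the work. Origin: centre of the underside. Leave it alone.
There are look-alikes about, which are no part of the job. Leave any orange or pink look-alike of the yellow_tin alone.

How it is judged:
At the end, for the whole second after the job is handed in: The red box, blue box, yellow tin and green tin each stand at rest, upright and flat on the floor of the tray of their own colour, inside its rim (box centre within 18 mm, tin centre within 14 mm of the tray's centre), released (horizontal distance between red_box and red_tray below 0.018 m and z of red_box in the frame of red_tray below 0.006 m and angle between each of red_box, blue_box, yellow_tin, green_tin's own z axis and vertical below 0.06 rad and linear speed of each of red_box, blue_box, yellow_tin, green_tin below 0.02 m/s and angular speed of each of red_box, blue_box, yellow_tin, green_tin below 0.2 rad/s and horizontal distance between blue_box and blue_tray below 0.018 m and z of blue_box in the frame of blue_tray below 0.006 m and horizontal distance between yellow_tin and yellow_tray below 0.014 m and z of yellow_tin in the frame of yellow_tray below 0.006 m and horizontal distance between green_tin and green_tray below 0.014 m and z of green_tin in the frame of green_tray below 0.006 m); the robot touches nothing.
It fails at once if a box or tin is tipped more than about 30 degrees (angle between any of red_box, blue_box, yellow_tin, green_tin's own z axis and vertical above 0.52 rad).
It fails at once if a box or tin is dropped or thrown: moves faster than 0.7 m/s with no finger on it (a fall of about 25 mm) ((linear speed of red_box above 0.7 m/s and contact force between the fingers and red_box below 0.01 N) or (linear speed of blue_box above 0.7 m/s and contact force between the fingers and blue_box below 0.01 N) or (linear speed of yellow_tin above 0.7 m/s and contact force between the fingers and yellow_tin below 0.01 N) or (linear speed of green_tin above 0.7 m/s and contact force between the fingers and green_tin below 0.01 N)).
It fails at once if a box is lifted while a tin still stands on it ((height (world z) of red_box above 0.02 m and contact force between red_box and yellow_tin above 0.5 N) or (height (world z) of red_box above 0.02 m and contact force between red_box and green_tin above 0.5 N) or (height (world z) of blue_box above 0.02 m and contact force between blue_box and yellow_tin above 0.5 N) or (height (world z) of blue_box above 0.02 m and contact force between blue_box and green_tin above 0.5 N)).
It fails at once if the mug or the jar is shifted more than 25 mm or tipped (distance of any of mug, jar from where it was at the start of the episode above 0.025 m or angle between any of mug, jar's own z axis and vertical above 0.3 rad).
It also fails if it takes over 109 s, if anything falls off the work surface, if the arm or the gripper's body presses on something with over 40 N, if the wrist force passes 120 N, or if a joint passes its speed limit or range.

## Working session

There is one attempt and no reset: what is moved stays moved. The work goes in short steps, Python scripts to look and compute and a shell command to move; the robot and the scene stay as the last step left them, time stands still between calls to the robot, and variables do not carry over. Pictures are saved under pics/ and viewed, and the job is handed in when it is done.

```bash
mkdir -p pics; ls; python3 - <<'E'
from station import robot
import cv2,numpy as np
np.set_printoptions(precision=4,suppress=True)
o=robot.get_obs(); print(o, robot.tcp_to_grasp)
for n in("scene","side","wrist"):
    s=robot.snapshot(n); cv2.imwrite(f"pics/{n}0.png",s["img"]); print(n,s["mtx"],s.get("cam_to_world",s.get("T_tool_cam")),[k for k in s])
E
```

```text
pics
{'time_s': 0.0, 'joint_positions': array([-1.0708,  0.5019, -0.4268,  1.5515,  0.2208,  1.1383, -0.2103]), 'qvel': array([-0.0003, -0.0005,  0.0013, -0.0004,  0.0016,  0.0012,  0.0004]), 'tau': array([  0.0005, -56.9514,  -5.8159, -28.0942,   0.0107,   0.0119,
        -0.    ]), 'tool_pos': array([0.1524, 0.6313, 0.3029]), 'tool_rot': array([-0.371 , -3.1193,  0.003 ]), 'contact_force': array([ 0.542 , -0.444 ,  0.8751]), 'moment': array([-0.0059,  0.051 ,  0.0221]), 'finger_gap': 0.08508679310591302} 0.0539
scene [[400.8975   0.     317.033 ]
 [  0.     400.8975 202.7483]
 [  0.       0.       1.    ]] [[ 0.7809 -0.3465  0.5198  1.2786]
 [ 0.6246  0.4177 -0.6599 -0.9147]
 [ 0.0116  0.8399  0.5426  0.8211]
 [ 0.      0.      0.      1.    ]] ['img', 'mtx', 'cam_to_world']
side [[361.6663   0.     319.0628]
 [  0.     361.6663 197.6726]
 [  0.       0.       1.    ]] [[-0.996   0.0695 -0.0555  0.5287]
 [-0.0887 -0.7288  0.679   0.7584]
 [ 0.0067  0.6812  0.7321  0.8594]
 [ 0.      0.      0.      1.    ]] ['img', 'mtx', 'cam_to_world']
wrist [[309.7069   0.     311.8965]
 [  0.     309.7069 198.9963]
 [  0.       0.       1.    ]] [[ 0.0003  0.9599  0.2803  0.0712]
 [ 1.     -0.0002 -0.0001  0.0001]
 [-0.      0.2803 -0.9599 -0.07  ]
 [ 0.      0.      0.      1.    ]] ['img', 'mtx', 'T_tool_cam']
```

View pics/scene0.png

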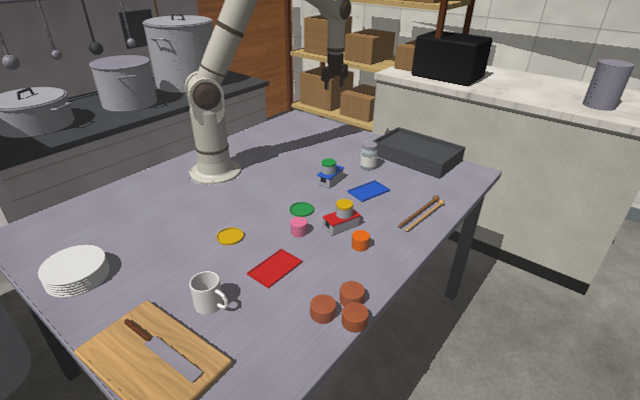

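View pics/side0.png

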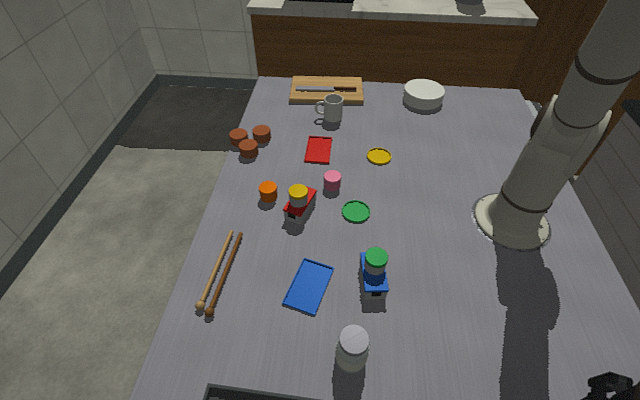

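View pics/wrist0.png

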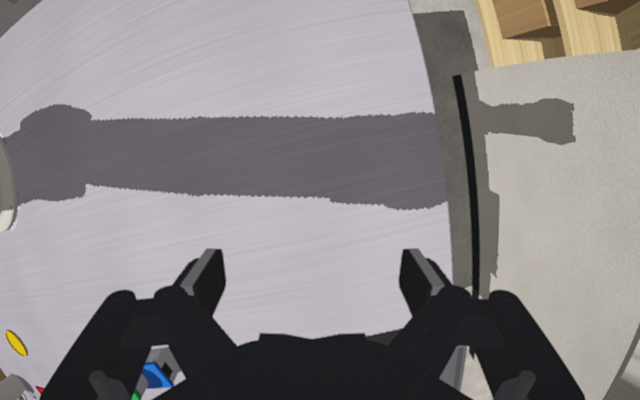

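```bash
cat > h.py <<'E'
from station import robot
import cv2,numpy as np
from scipy.spatial.transform import Rotation as R
np.set_printoptions(precision=4,suppress=True)
HUE={'red':[(0,6),(174,180)],'blue':[(100,125)],'yellow':[(20,32)],'green':[(55,85)]}
def mask(img,c,smin=130,vmin=60):
    h=cv2.cvtColor(img,cv2.COLOR_BGR2HSV); m=np.zeros(h.shape[:2],np.uint8)
    for a,b in HUE[c]: m|=cv2.inRange(h,(a,smin,vmin),(b,255,255))
    return m
def rays(s,px,tool=None):
    px=np.asarray(px,float).reshape(-1,2); K=s['mtx']
    u=(px-[K[0,2],K[1,2]])/[K[0,0],K[1,1]]
    if 'cam_to_world' in s:
        d=np.c_[u[:,0],-u[:,1],-np.ones(len(u))]; T=s['cam_to_world']
    else:
        r=np.linalg.norm(u,axis=1)+1e-12
        d=np.c_[u[:,0]/r*np.sin(r),-u[:,1]/r*np.sin(r),-np.cos(r)]
        T=tool@s['T_tool_cam']
    return T[:3,3],d@T[:3,:3].T
def plane(s,px,z,tool=None):
    o,d=rays(s,px,tool); return (o+d*((z-o[2])/d[:,2])[:,None])[:,:2]
def toolT():
    o=robot.get_obs(); T=np.eye(4);T[:3,:3]=R.from_rotvec(o['tool_rot']).as_matrix();T[:3,3]=o['tool_pos'];return T
def blobs(s,c,amin=30,**k):
    m=mask(s['img'],c,**k); cs,_=cv2.findContours(m,cv2.RETR_EXTERNAL,cv2.CHAIN_APPROX_NONE)
    return [q[:,0,:] for q in cs if cv2.contourArea(q)>amin]
def target(xy,zg,yaw_deg=None):
    """shift in tool cm to bring grasp point over xy at grasp height zg; and twist to bring jaw (tool y) to yaw (mod 180)"""
    T=toolT(); g=T[:3,3]+T[:3,2]*robot.tcp_to_grasp
    d=T[:3,:3].T@(np.array([*xy,zg])-g)*100
    a=np.degrees(np.arctan2(T[1,1],T[0,1]))
    tw=None if yaw_deg is None else -((yaw_deg-a+90)%180-90)
    print('grasp pt',g,'jaw yaw',round(a,2),'tilt',np.degrees(np.arccos(-T[2,2])).round(2),'tool shift cm',d.round(2),'twist',tw)
E
python3 - <<'E'
from h import *
for n in('scene','side'):
    s=robot.snapshot(n)
    for c in HUE:
        for b in blobs(s,c):
            print(n,c,'px',b.mean(0).round(),'bb',b.min(0),b.max(0))
            for z in (0.096,0.05,0.004):
                w=plane(s,b,z).astype(np.float32); r=cv2.minAreaRect(w)
                print('   z',z,'c',np.array(r[0]),'size mm',np.array(r[1])*1000,'ang',round(r[2],1))
E
```

```text
scene red px [274. 268.] bb [247 249] [301 287]
   z 0.096 c [ 0.6939 -0.3508] size mm [133.4166  82.8046] ang 89.1
   z 0.05 c [ 0.6568 -0.315 ] size mm [141.8799  88.0573] ang 89.1
   z 0.004 c [ 0.6197 -0.2793] size mm [150.3432  93.3101] ang 89.1
scene red px [342. 218.] bb [323 210] [359 225]
   z 0.096 c [ 0.6905 -0.0439] size mm [112.014   59.6983] ang 70.2
   z 0.05 c [0.6532 0.0114] size mm [119.1197  63.4854] ang 70.2
   z 0.004 c [0.6159 0.0666] size mm [126.2253  67.2724] ang 70.2
scene blue px [368. 191.] bb [348 181] [389 201]
   z 0.096 c [0.6722 0.1457] size mm [133.7906  83.3987] ang 74.0
   z 0.05 c [0.6338 0.213 ] size mm [142.2777  88.6891] ang 74.0
   z 0.004 c [0.5953 0.2803] size mm [150.7648  93.9796] ang 74.0
scene blue px [328. 175.] bb [318 171] [338 179]
   z 0.096 c [0.4856 0.1525] size mm [56.0447 73.981 ] ang 6.3
   z 0.05 c [0.4353 0.2202] size mm [59.6    78.6741] ang 6.3
   z 0.004 c [0.385  0.2879] size mm [63.1552 83.3671] ang 6.3
scene yellow px [230. 236.] bb [217 227] [243 244]
   z 0.096 c [ 0.4975 -0.3361] size mm [78.7024 79.2986] ang 78.6
  
[... 2108 characters left out ...]
 bb [367 147] [390 164]
   z 0.096 c [ 0.4117 -0.1544] size mm [84.543  74.4442] ang 87.5
   z 0.05 c [ 0.4047 -0.2094] size mm [89.6371 78.9298] ang 87.5
   z 0.004 c [ 0.3976 -0.2644] size mm [94.7313 83.4154] ang 87.5
side green px [376. 257.] bb [365 247] [387 266]
   z 0.096 c [0.4266 0.2365] size mm [55.7745 53.8807] ang 72.8
   z 0.05 c [0.4205 0.205 ] size mm [59.1352 57.1272] ang 72.8
   z 0.004 c [0.4143 0.1736] size mm [62.4959 60.3738] ang 72.8
side green px [355. 210.] bb [342 200] [369 222]
   z 0.096 c [0.4812 0.0904] size mm [77.5138 74.8531] ang 78.7
   z 0.05 c [0.4784 0.0502] size mm [82.1844 79.3633] ang 78.7
   z 0.004 c [0.4755 0.0099] size mm [86.855  83.8736] ang 78.7
```

```bash
python3 - <<'E'
from h import *
s=robot.snapshot('side');c=robot.snapshot('scene')
for n,p,q,z in(('pink',(332,176),(299,222),.046),('orange',(268,185),(361,235),.046),('jar',(353,335),(369,146),.11),('mug',(333,100),(206,278),.085)):
    print(n,plane(s,p,z),plane(c,q,z))
target((.43,.232),.2,-20)
target((.43,.232),.2,6)
E
```

```text
pink [[ 0.5571 -0.096 ]] [[ 0.5634 -0.102 ]]
orange [[ 0.7565 -0.0353]] [[ 0.7614 -0.0302]]
jar [[0.4801 0.4476]] [[0.4909 0.4328]]
mug [[ 0.5795 -0.4844]] [[ 0.5764 -0.4872]]
grasp pt [0.1524 0.6317 0.2497] jaw yaw 76.43 tilt 0.03 tool shift cm [-36.36 -32.34   4.99] twist -83.56650455948304
grasp pt [0.1524 0.6317 0.2497] jaw yaw 76.43 tilt 0.03 tool shift cm [-36.36 -32.34   4.99] twist 70.43349544051696
```

```bash
for i in 1 2; do :; done; python3 -m pendant '[{"gripper":1,"translation":[-3.6,-3.2,0],"twist":0},{"gripper":1,"translation":[-3.6,-3.2,0],"twist":0},{"gripper":1,"translation":[-3.6,-3.2,0],"twist":0},{"gripper":1,"translation":[-3.6,-3.2,0],"twist":0},{"gripper":1,"translation":[-3.6,-3.2,0],"twist":0}]' 40
python3 -m pendant '[{"gripper":1,"translation":[-3.6,-3.2,0],"twist":0},{"gripper":1,"translation":[-3.6,-3.2,0],"twist":0},{"gripper":1,"translation":[-3.6,-3.2,0],"twist":0},{"gripper":1,"translation":[-3.6,-3.2,0],"twist":0},{"gripper":1,"translation":[0,0,0],"twist":8}]'
python3 -m pendant '[{"gripper":1,"translation":[0,0,0],"twist":8},{"gripper":1,"translation":[0,0,0],"twist":8},{"gripper":1,"translation":[0,0,0],"twist":8},{"gripper":1,"translation":[0,0,0],"twist":8},{"gripper":1,"translation":[0,0,0],"twist":8}]'
python3 - <<'E'
from h import *
target((.43,.232),.2,6); print(robot.get_obs()['joint_positions'])
E
```

```text
time_s: 0.85
tool_pos: [0.2868, 0.4347, 0.3019]
tool_rot: [-0.347, -3.117, -0.006]
contact_force: [1.2, 0.5, 0.4]
finger_gap: 0.0854
time_s: 1.35
tool_pos: [0.4071, 0.2645, 0.302]
tool_rot: [-0.579, -3.087, -0.006]
contact_force: [-0.6, 0.6, -0.4]
finger_gap: 0.0852
time_s: 1.85
tool_pos: [0.4092, 0.261, 0.3029]
tool_rot: [-1.65, -2.673, -0.008]
contact_force: [-0.1, 0.8, -0.1]
finger_gap: 0.0856
grasp pt [0.4093 0.2612 0.249 ] jaw yaw 26.62 tilt 0.28 tool shift cm [-3.55  0.52  4.89] twist 20.619905908109217
[-0.4683  0.1803 -0.1708  1.9639  0.0333  0.996  -0.1898]
```

```bash
python3 -m pendant '[{"gripper":1,"translation":[0,0,0],"twist":8},{"gripper":1,"translation":[0,0,0],"twist":8},{"gripper":1,"translation":[0,0,0],"twist":5},{"gripper":1,"translation":[-2.5,1.8,0],"twist":0},{"gripper":1,"translation":[0,0,0],"twist":0}]'
python3 - <<'E'
from h import *
target((.43,.232),.2,6)
T=toolT(); s=robot.snapshot('wrist'); cv2.imwrite('pics/w1.png',s['img'])
for c in('green','blue'):
    for b in blobs(s,c,100):
        z=.05 if c=='blue' else .096
        for z in(.096,.05,.003):
            w=plane(s,b,z,T).astype(np.float32);r=cv2.minAreaRect(w);print(c,b.mean(0).round(),z,r)
E
```

```text
time_s: 2.35
tool_pos: [0.4294, 0.2378, 0.3037]
tool_rot: [-2.13, -2.308, -0.01]
contact_force: [-1.0, -0.6, 0.3]
finger_gap: 0.0856
grasp pt [0.4296 0.2381 0.2498] jaw yaw 4.61 tilt 0.38 tool shift cm [-0.64 -0.03  4.98] twist -1.386443426717662
green [329. 321.] 0.096 ((0.46086084842681885, 0.09123440831899643), (0.06362985074520111, 0.05312748998403549), 14.041191101074219)
green [329. 321.] 0.05 ((0.46705079078674316, 0.05529025197029114), (0.07415768504142761, 0.06191762909293175), 14.041193008422852)
green [329. 321.] 0.003 ((0.47337526082992554, 0.018564686179161072), (0.08491434901952744, 0.07089884579181671), 14.04118824005127)
green [307. 191.] 0.096 ((0.42578500509262085, 0.23678508400917053), (0.05427049100399017, 0.05566318705677986), 4.596855640411377)
green [307. 191.] 0.05 ((0.4261714816093445, 0.22492283582687378), (0.06324972957372665, 0.0648728683590889), 4.596826076507568)
green [307. 191.] 0.003 ((0.4265664219856262, 0.2128026783466339), (0.07242420315742493, 0.07428275048732758), 4.596784591674805)
blue [311. 144.] 0.096 ((0.42452356219291687, 0.27545827627182007), (0.05078139901161194, 0.06344013661146164), 5.525995254516602)
blue [311. 144.] 0.05 ((0.42470136284828186, 0.2699946165084839), (0.059183333069086075, 0.07393654435873032), 5.52602481842041)
blue [311. 144.] 0.003 ((0.4248829782009125, 0.26441219449043274), (0.06776796281337738, 0.08466112613677979), 5.525989532470703)
blue [439. 150.] 0.096 ((0.5516144633293152, 0.2878094017505646), (0.11045558750629425, 0.06909351795911789), 74.08765411376953)
blue [439. 150.] 0.05 ((0.5728198885917664, 0.2843892574310303), (0.12873084843158722, 0.08052531629800797), 74.08765411376953)
blue [439. 150.] 0.003 ((0.5944862365722656, 0.28089481592178345), (0.14740346372127533, 0.09220559895038605), 74.08765411376953)
```

View pics/w1.png

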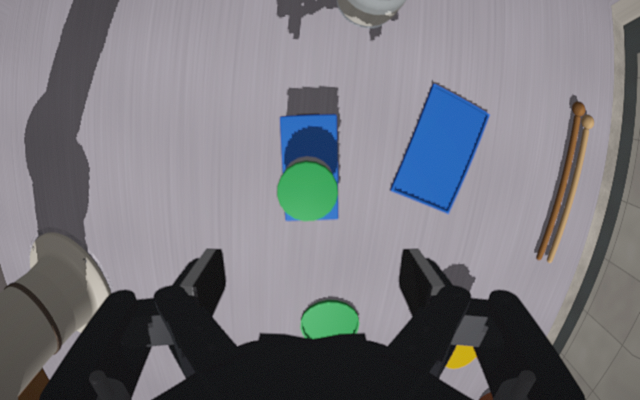

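```bash
python3 -m pendant '[{"gripper":1,"translation":[-0.2,-0.3,4],"twist":0},{"gripper":1,"translation":[0,0,4],"twist":0},{"gripper":1,"translation":[0,0,4],"twist":0},{"gripper":1,"translation":[0,0,2],"twist":0},{"gripper":1,"translation":[0,0,0],"twist":0}]'
python3 - <<'E'
from h import *
target((.4265,.236),.079,5)
E
```

```text
time_s: 2.9
tool_pos: [0.4261, 0.2431, 0.1624]
tool_rot: [-2.122, -2.313, -0.025]
contact_force: [-0.7, -0.7, 0.1]
finger_gap: 0.0853
grasp pt [0.4266 0.2438 0.1085] jaw yaw 4.92 tilt 0.92 tool shift cm [-0.81 -0.11  2.94] twist -0.08309329871592297
```

```bash
python3 -m pendant '[{"gripper":1,"translation":[-0.8,0,0.8],"twist":0},{"gripper":1,"translation":[0,0,1],"twist":0},{"gripper":1,"translation":[0,0,1],"twist":0},{"gripper":1,"translation":[0,0,0.2],"twist":0},{"gripper":1,"translation":[0,0,0],"twist":0}]'
python3 - <<'E'
from h import *
target((.4265,.236),.079,5)
E
```

```text
time_s: 3.4
tool_pos: [0.4288, 0.2367, 0.1334]
tool_rot: [-2.122, -2.314, -0.033]
contact_force: [-1.1, -0.4, -0.2]
finger_gap: 0.0855
grasp pt [0.4295 0.2376 0.0795] jaw yaw 4.96 tilt 1.22 tool shift cm [-0.13 -0.32  0.04] twist -0.04261298394010282
```

```bash
python3 -m pendant '[{"gripper":1,"translation":[-0.1,-0.3,0],"twist":0},{"gripper":0.5,"translation":[0,0,0],"twist":0},{"gripper":0.3,"translation":[0,0,0],"twist":0},{"gripper":0.3,"translation":[0,0,0],"twist":0},{"gripper":0.3,"translation":[0,0,0],"twist":0}]' 40
python3 - <<'E'
from h import *
target((.4265,.236),.079,5); print(robot.get_obs()['finger_gap'])
E
```

```text
time_s: 3.9
tool_pos: [0.4262, 0.2359, 0.1349]
tool_rot: [-2.122, -2.315, -0.037]
contact_force: [-0.2, 0.8, -1.9]
finger_gap: 0.0574
grasp pt [0.427  0.2369 0.081 ] jaw yaw 4.97 tilt 1.34 tool shift cm [-0.09 -0.06  0.19] twist -0.02823281436559455
0.05735927433420288
```

```bash
python3 -m pendant '[{"gripper":0.3,"translation":[0,0,-1],"twist":0},{"gripper":0.3,"translation":[0,0,-2],"twist":0},{"gripper":0.3,"translation":[0,0,-2],"twist":0},{"gripper":0.3,"translation":[0,0,-2],"twist":0},{"gripper":0.3,"translation":[0,0,0],"twist":0}]' 40
python3 - <<'E'
from h import *
target((.476,.010),.1,5); print(robot.get_obs()['finger_gap'])
s=robot.snapshot('side'); cv2.imwrite('pics/s1.png',s['img'][150:350,200:520])
E
```

```text
time_s: 4.4
tool_pos: [0.4242, 0.2342, 0.208]
tool_rot: [-2.121, -2.315, -0.033]
contact_force: [1.0, 0.2, -1.2]
finger_gap: 0.0568
grasp pt [0.4249 0.2351 0.1542] jaw yaw 4.99 tilt 1.2 tool shift cm [-22.95   3.06   5.11] twist -0.014218752209757213
0.056786121040477255
```

View pics/s1.png

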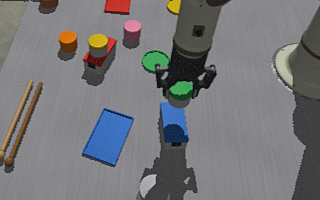

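The tin is held in the jaws, clear of the blue box (crop pixel 180,95). I'll carry it to the green tray.

```bash
python3 -m pendant '[{"gripper":0.3,"translation":[-2,0.3,0],"twist":0},{"gripper":0.3,"translation":[-3,0.4,0],"twist":0},{"gripper":0.3,"translation":[-3,0.4,0],"twist":0},{"gripper":0.3,"translation":[-3,0.4,0],"twist":0},{"gripper":0.3,"translation":[-3,0.4,0],"twist":0}]' 40
python3 -m pendant '[{"gripper":0.3,"translation":[-3,0.4,0],"twist":0},{"gripper":0.3,"translation":[-3,0.4,0],"twist":0},{"gripper":0.3,"translation":[-2,0.3,0],"twist":0},{"gripper":0.3,"translation":[-1,0.1,0],"twist":0},{"gripper":0.3,"translation":[0,0,0],"twist":0}]' 40
python3 - <<'E'
from h import *
target((.476,.010),.1,5); print(robot.get_obs()['finger_gap'])
E
```

```text
time_s: 4.95
tool_pos: [0.4525, 0.0967, 0.2013]
tool_rot: [-2.105, -2.323, -0.027]
contact_force: [0.5, 0.6, -2.0]
finger_gap: 0.0571
time_s: 5.45
tool_pos: [0.471, -0.0004, 0.195]
tool_rot: [-2.11, -2.313, -0.015]
contact_force: [-0.5, 0.5, -1.9]
finger_gap: 0.0569
grasp pt [0.4709 0.0004 0.1411] jaw yaw 5.24 tilt 0.82 tool shift cm [0.86 0.6  4.12] twist 0.2365040496377162
0.056880752812168624
```

```bash
python3 -m pendant '[{"gripper":0.3,"translation":[0.8,0.6,1],"twist":0},{"gripper":0.3,"translation":[0,0,2],"twist":0},{"gripper":0.3,"translation":[0,0,2],"twist":0},{"gripper":0.3,"translation":[0,0,2],"twist":0},{"gripper":0.3,"translation":[0,0,0],"twist":0}]' 40
python3 - <<'E'
from h import *
target((.476,.010),.034,5); print(robot.get_obs()['finger_gap'])
E
```

```text
time_s: 5.95
tool_pos: [0.4763, 0.0199, 0.1203]
tool_rot: [-2.097, -2.321, -0.021]
contact_force: [-1.1, 1.1, -1.9]
finger_gap: 0.0571
grasp pt [0.4763 0.0209 0.0664] jaw yaw 5.8 tilt 1.09 tool shift cm [-1.15 -0.14  3.22] twist 0.7957683790993713
0.05713189050689184
```

```bash
python3 -m pendant '[{"gripper":0.3,"translation":[-1.2,0,0.4],"twist":0},{"gripper":0.3,"translation":[0,0,0.8],"twist":0},{"gripper":0.3,"translation":[0,0,0.8],"twist":0},{"gripper":0.3,"translation":[0,0,0],"twist":0},{"gripper":0.3,"translation":[0,0,0],"twist":0}]' 40
python3 - <<'E'
from h import *
target((.476,.010),.034,5); print(robot.get_obs()['finger_gap'])
s=robot.snapshot('side'); cv2.imwrite('pics/s2.png',cv2.resize(s['img'][150:300,260:480],None,fx=3,fy=3))
E
```

```text
time_s: 6.45
tool_pos: [0.4789, 0.0108, 0.0995]
tool_rot: [-2.093, -2.325, -0.024]
contact_force: [-0.4, -0.2, -1.5]
finger_gap: 0.0575
grasp pt [0.4789 0.0119 0.0456] jaw yaw 6.03 tilt 1.17 tool shift cm [-0.18 -0.31  1.16] twist 1.0281126058788885
0.05747750062225617
```

View pics/s2.png

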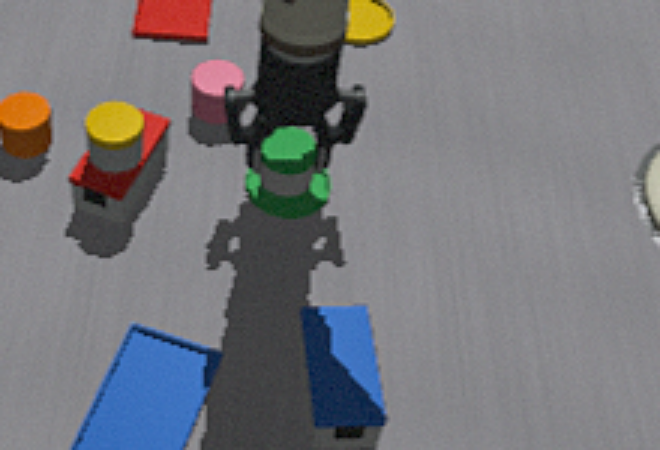

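```bash
python3 -m pendant '[{"gripper":0.3,"translation":[-0.2,-0.2,0.3],"twist":0},{"gripper":0.3,"translation":[0,0,0.4],"twist":0},{"gripper":0.3,"translation":[0,0,0.3],"twist":0},{"gripper":0.3,"translation":[0,0,0.1],"twist":0},{"gripper":0.3,"translation":[0,0,0],"twist":0}]' 40
python3 - <<'E'
from h import *
target((.476,.010),.034,5); print(robot.get_obs()['finger_gap'])
E
```

```text
time_s: 7.0
tool_pos: [0.4776, 0.0085, 0.0885]
tool_rot: [-2.094, -2.326, -0.026]
contact_force: [-0.2, 0.4, -1.5]
finger_gap: 0.0568
grasp pt [0.4777 0.0096 0.0347] jaw yaw 6.0 tilt 1.18 tool shift cm [ 0.06 -0.16  0.07] twist 1.0002308970166212
0.056766244364433734
```

```bash
python3 -m pendant '[{"gripper":0.3,"translation":[0,-0.1,0.1],"twist":0},{"gripper":0.3,"translation":[0,0,0.1],"twist":0},{"gripper":0.3,"translation":[0,0,0],"twist":0}]' 40
python3 - <<'E'
from h import *
target((.476,.010),.034,5)
E
```

```text
time_s: 7.3
tool_pos: [0.4772, 0.0085, 0.0881]
tool_rot: [-2.095, -2.327, -0.028]
contact_force: [1.0, -0.2, -2.1]
finger_gap: 0.057
grasp pt [0.4774 0.0096 0.0342] jaw yaw 6.01 tilt 1.2 tool shift cm [ 0.05 -0.14  0.02] twist 1.006551882354998
```

```bash
python3 -m pendant '[{"gripper":0.3,"translation":[0,0,0.2],"twist":0},{"gripper":0.3,"translation":[0,0,0],"twist":0},{"gripper":0.3,"translation":[0,0,0],"twist":0}]' 40;python3 -m pendant '[{"gripper":0.3,"translation":[0,0,0.2],"twist":0},{"gripper":0.3,"translation":[0,0,0],"twist":0},{"gripper":0.3,"translation":[0,0,0],"twist":0}]' 40
```

```text
time_s: 7.6
tool_pos: [0.4778, 0.0087, 0.0883]
tool_rot: [-2.095, -2.328, -0.03]
contact_force: [0.1, -0.2, -1.4]
finger_gap: 0.0572
time_s: 7.9
tool_pos: [0.4781, 0.0088, 0.0878]
tool_rot: [-2.095, -2.328, -0.031]
contact_force: [0.3, 0.7, -1.9]
finger_gap: 0.0571
```

```bash
python3 -m pendant '[{"gripper":0.3,"translation":[0,0,0.3],"twist":0},{"gripper":0.3,"translation":[0,0,0.2],"twist":0},{"gripper":0.3,"translation":[0,0,0],"twist":0}]' 40
python3 - <<'E'
from h import *
s=robot.snapshot('side'); cv2.imwrite('pics/s3.png',cv2.resize(s['img'][180:250,300:420],None,fx=6,fy=6))
E
```

```text
time_s: 8.2
tool_pos: [0.4782, 0.0089, 0.088]
tool_rot: [-2.095, -2.327, -0.03]
contact_force: [0.3, -0.0, -2.9]
finger_gap: 0.0572
```

View pics/s3.png

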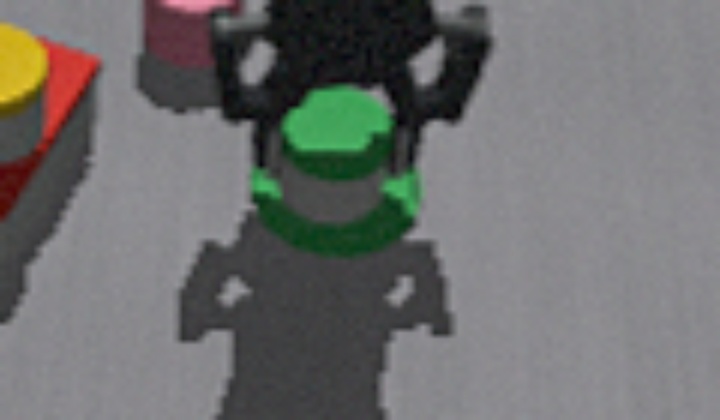

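```bash
python3 -m pendant '[{"gripper":0.3,"translation":[0,0,0.5],"twist":0},{"gripper":0.3,"translation":[0,0,0.5],"twist":0}]' 40
```

```text
time_s: 8.45
tool_pos: [0.4787, 0.009, 0.084]
tool_rot: [-2.095, -2.326, -0.029]
contact_force: [-24.4, -2.1, 97.3]
finger_gap: 0.0572
```

```bash
python3 -m pendant '[{"gripper":0.3,"translation":[0,0,-0.1],"twist":0}]' 40
```

```text
time_s: 8.55
tool_pos: [0.4791, 0.009, 0.0863]
tool_rot: [-2.095, -2.326, -0.03]
contact_force: [0.3, -0.0, -2.5]
finger_gap: 0.057
```

```bash
python3 -m pendant '[{"gripper":0.3,"translation":[0,0,0.2],"twist":0}]' 20; python3 -m pendant '[{"gripper":0.75,"translation":[0,0,0],"twist":0},{"gripper":0.8,"translation":[0,0,0],"twist":0},{"gripper":1,"translation":[0,0,0],"twist":0},{"gripper":1,"translation":[0,0,0],"twist":0},{"gripper":1,"translation":[0,0,0],"twist":0}]' 20
```

```text
time_s: 8.65
tool_pos: [0.4797, 0.009, 0.0846]
tool_rot: [-2.096, -2.327, -0.032]
contact_force: [0.0, -0.7, -1.9]
finger_gap: 0.057
time_s: 9.15
tool_pos: [0.4787, 0.0091, 0.0817]
tool_rot: [-2.094, -2.326, -0.028]
contact_force: [1.1, 1.1, -0.5]
finger_gap: 0.0853
```

```bash
python3 -m pendant '[{"gripper":1,"translation":[0,0,-1],"twist":0},{"gripper":1,"translation":[0,0,-3],"twist":0},{"gripper":1,"translation":[0,0,-4],"twist":0},{"gripper":1,"translation":[0,0,-4],"twist":0},{"gripper":1,"translation":[0,0,-4],"twist":0}]' 20
python3 - <<'E'
from h import *
T=toolT(); s=robot.snapshot('wrist'); cv2.imwrite('pics/w2.png',s['img'])
for b in blobs(s,'green',60):
    for z in(.049,.004):
        print(b.mean(0).round(),z,cv2.minAreaRect(plane(s,b,z,T).astype(np.float32)))
s=robot.snapshot('side'); cv2.imwrite('pics/s4.png',cv2.resize(s['img'][150:300,260:480],None,fx=3,fy=3))
target((.654,.025),.2,-20)
E
```

```text
time_s: 9.65
tool_pos: [0.4741, 0.0056, 0.2432]
tool_rot: [-2.087, -2.319, -0.013]
contact_force: [0.9, 0.1, 0.4]
finger_gap: 0.0855
[316. 182.] 0.049 ((0.4743790924549103, 0.018427833914756775), (0.07493213564157486, 0.075013667345047), 73.83343505859375)
[316. 182.] 0.004 ((0.47554638981819153, 0.008846558630466461), (0.08762270957231522, 0.08771801739931107), 73.83346557617188)
grasp pt [0.4781 0.0067 0.1935] jaw yaw 5.99 tilt 1.21 tool shift cm [-0.   17.68 -0.59] twist 25.993729071922132
```

View pics/w2.png

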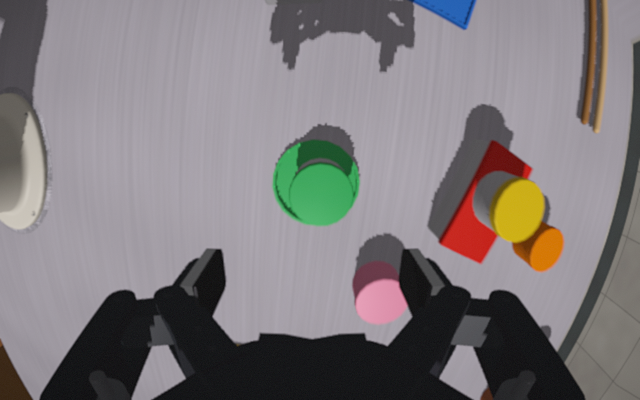

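View pics/s4.png

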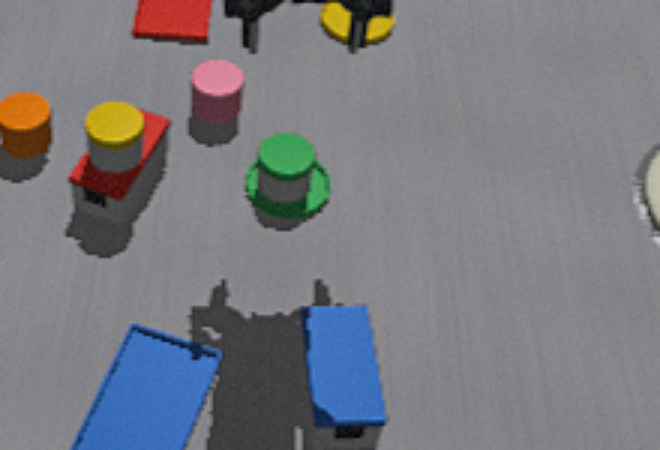

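```bash
python3 -m pendant '[{"gripper":1,"translation":[0,4,0],"twist":0},{"gripper":1,"translation":[0,4,0],"twist":0},{"gripper":1,"translation":[0,4,0],"twist":0},{"gripper":1,"translation":[0,4,0],"twist":0},{"gripper":1,"translation":[0,1,0],"twist":0}]' 40
python3 - <<'E'
from h import *
T=np.eye(4);T[:3,:3]=R.from_rotvec([-2.087, -2.319, -0.013]).as_matrix();T[:3,3]=[0.4741, 0.0056, 0.2432]
T0=toolT(); s=robot.snapshot('wrist'); cv2.imwrite('pics/w3.png',s['img'])
print('green tin',plane(s,(321,193.5),.049,T),'tray',plane(s,(316.5,182.5),.006,T))
for c in ('yellow','red'):
  for b in blobs(s,c,100):
    for z in(.096,.05):
        print(c,b.mean(0).round(),z,cv2.minAreaRect(plane(s,b,z,T0).astype(np.float32)))
target((.654,.025),.2,6)
E
```

```text
time_s: 10.25
tool_pos: [0.6487, 0.0231, 0.2505]
tool_rot: [-2.095, -2.324, -0.027]
contact_force: [-0.3, 0.7, -0.4]
finger_gap: 0.0853
green tin [[0.4802 0.0097]] tray [[0.4764 0.0101]]
yellow [151. 359.] 0.096 ((0.48929306864738464, -0.17231175303459167), (0.051111817359924316, 0.013971579261124134), 64.18003845214844)
yellow [151. 359.] 0.05 ((0.4583558440208435, -0.226226806640625), (0.061517972499132156, 0.016816122457385063), 64.18003845214844)
yellow [316. 206.] 0.096 ((0.652673602104187, 0.025892037898302078), (0.05590824782848358, 0.05741492286324501), 5.966397285461426)
yellow [316. 206.] 0.05 ((0.6549999117851257, 0.012330420315265656), (0.06729090213775635, 0.06910435855388641), 5.966389179229736)
red [306. 195.] 0.096 ((0.6477533578872681, 0.030507657676935196), (0.0957101508975029, 0.04914911091327667), 70.8248291015625)
red [306. 195.] 0.05 ((0.6490778923034668, 0.017885766923427582), (0.11519632488489151, 0.0591556690633297), 70.8248519897461)
grasp pt [0.6487 0.0242 0.1964] jaw yaw 5.94 tilt 1.21 tool shift cm [ 0.04  0.54 -0.36] twist -0.06405208245311655
```

View pics/w3.png

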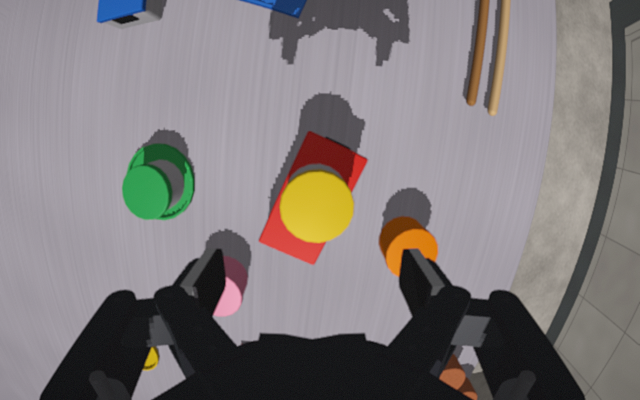

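```bash
python3 -m pendant '[{"gripper":1,"translation":[0.1,0.4,2],"twist":0},{"gripper":1,"translation":[0,0,3],"twist":0},{"gripper":1,"translation":[0,0,3],"twist":0},{"gripper":1,"translation":[0,0,1],"twist":0},{"gripper":1,"translation":[0,0,0],"twist":0}]' 40
python3 - <<'E'
from h import *
target((.6527,.0259),.080,6)
E
```

```text
time_s: 10.8
tool_pos: [0.6509, 0.026, 0.1585]
tool_rot: [-2.095, -2.323, -0.025]
contact_force: [0.8, -0.8, -0.3]
finger_gap: 0.0855
grasp pt [0.6509 0.0272 0.1046] jaw yaw 5.93 tilt 1.19 tool shift cm [-0.2   0.16  2.45] twist -0.07331786329875456
```

```bash
python3 -m pendant '[{"gripper":1,"translation":[-0.2,0.2,1],"twist":0},{"gripper":1,"translation":[0,0,1],"twist":0},{"gripper":1,"translation":[0,0,0.5],"twist":0},{"gripper":1,"translation":[0,0,0],"twist":0}]' 40
python3 - <<'E'
from h import *
target((.6527,.0259),.080,6)
E
```

```text
time_s: 11.2
tool_pos: [0.6546, 0.0243, 0.1353]
tool_rot: [-2.097, -2.325, -0.03]
contact_force: [0.4, 0.6, -0.2]
finger_gap: 0.0854
grasp pt [0.6549 0.0254 0.0814] jaw yaw 5.89 tilt 1.23 tool shift cm [ 0.07 -0.22  0.14] twist -0.10643133779409197
```

```bash
python3 -m pendant '[{"gripper":1,"translation":[0,-0.2,0.1],"twist":0},{"gripper":0.5,"translation":[0,0,0],"twist":0},{"gripper":0.3,"translation":[0,0,0],"twist":0},{"gripper":0.3,"translation":[0,0,0],"twist":0},{"gripper":0.3,"translation":[0,0,0],"twist":0}]' 40
python3 - <<'E'
from h import *
target((.6527,.0259),.080,6); print(robot.get_obs()['finger_gap'])
E
python3 -m pendant '[{"gripper":0.3,"translation":[0,0,-1],"twist":0},{"gripper":0.3,"translation":[0,0,-2],"twist":0},{"gripper":0.3,"translation":[0,0,-3],"twist":0},{"gripper":0.3,"translation":[0,0,-2],"twist":0},{"gripper":0.3,"translation":[0,0,0],"twist":0}]' 40
python3 - <<'E'
from h import *
target((.398,-.2635),.1,6)
s=robot.snapshot('side'); cv2.imwrite('pics/s5.png',cv2.resize(s['img'][100:300,240:480],None,fx=3,fy=3))
E
```

```text
time_s: 11.7
tool_pos: [0.6533, 0.0241, 0.1359]
tool_rot: [-2.098, -2.326, -0.032]
contact_force: [0.2, -0.6, -1.9]
finger_gap: 0.0567
grasp pt [0.6537 0.0253 0.082 ] jaw yaw 5.89 tilt 1.28 tool shift cm [ 0.07 -0.09  0.2 ] twist -0.10522517141774301
0.056708594450875914
time_s: 12.2
tool_pos: [0.6511, 0.0223, 0.218]
tool_rot: [-2.096, -2.324, -0.027]
contact_force: [0.5, -0.3, -1.7]
finger_gap: 0.0571
grasp pt [0.6512 0.0234 0.1641] jaw yaw 5.91 tilt 1.19 tool shift cm [-26.06 -28.17   5.75] twist -0.09241997940742408
```

View pics/s5.png

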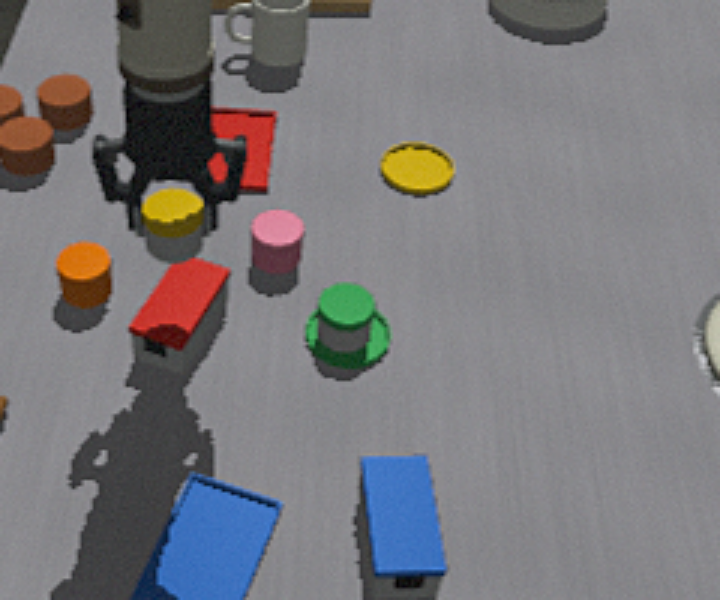

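```bash
python3 -m pendant '[{"gripper":0.3,"translation":[-2,-2,0],"twist":0},{"gripper":0.3,"translation":[-3,-3.2,0],"twist":0},{"gripper":0.3,"translation":[-3,-3.2,0],"twist":0},{"gripper":0.3,"translation":[-3,-3.2,0],"twist":0},{"gripper":0.3,"translation":[-3,-3.2,0],"twist":0}]' 40
python3 -m pendant '[{"gripper":0.3,"translation":[-3,-3.2,0],"twist":0},{"gripper":0.3,"translation":[-3,-3.2,0],"twist":0},{"gripper":0.3,"translation":[-2.4,-3,0],"twist":0},{"gripper":0.3,"translation":[-1,-1,0],"twist":0},{"gripper":0.3,"translation":[0,0,0],"twist":0}]' 40
python3 - <<'E'
from h import *
target((.398,-.2635),.1,6); print(robot.get_obs()['joint_positions'])
E
```

```text
time_s: 12.75
tool_pos: [0.5152, -0.1276, 0.207]
tool_rot: [-2.074, -2.334, -0.028]
contact_force: [0.2, -1.3, -2.0]
finger_gap: 0.0571
time_s: 13.25
tool_pos: [0.4092, -0.2408, 0.1987]
tool_rot: [-2.08, -2.315, -0.018]
contact_force: [0.5, -0.3, -2.7]
finger_gap: 0.057
grasp pt [ 0.4085 -0.2394  0.1448] jaw yaw 6.13 tilt 1.77 tool shift cm [-2.42 -1.25  4.43] twist 0.1334171576009311
[ 0.4164  0.3175  0.0813  2.0682 -0.0612  0.7831  0.6448]
```

```bash
python3 -m pendant '[{"gripper":0.3,"translation":[-1.5,-0.7,0],"twist":0},{"gripper":0.3,"translation":[-1,-0.6,1.5],"twist":0},{"gripper":0.3,"translation":[0,0,2],"twist":0},{"gripper":0.3,"translation":[0,0,2],"twist":0},{"gripper":0.3,"translation":[0,0,0],"twist":0}]' 40
python3 - <<'E'
from h import *
target((.398,-.2635),.035,6)
E
```

```text
time_s: 13.75
tool_pos: [0.4007, -0.2615, 0.1392]
tool_rot: [-2.074, -2.319, -0.021]
contact_force: [-1.2, 0.3, -2.2]
finger_gap: 0.0566
grasp pt [ 0.3999 -0.2599  0.0853] jaw yaw 6.4 tilt 1.93 tool shift cm [-0.5  -0.18  5.02] twist 0.395606351790704
```

```bash
python3 -m pendant '[{"gripper":0.3,"translation":[-0.5,-0.2,1],"twist":0},{"gripper":0.3,"translation":[0,0,1],"twist":0},{"gripper":0.3,"translation":[0,0,1],"twist":0},{"gripper":0.3,"translation":[0,0,0.7],"twist":0},{"gripper":0.3,"translation":[0,0,0],"twist":0}]' 40
python3 - <<'E'
from h import *
target((.398,-.2635),.035,6)
E
```

```text
time_s: 14.25
tool_pos: [0.4013, -0.2641, 0.0999]
tool_rot: [-2.07, -2.324, -0.023]
contact_force: [-0.4, 0.9, -2.6]
finger_gap: 0.0569
grasp pt [ 0.4007 -0.2624  0.046 ] jaw yaw 6.63 tilt 1.91 tool shift cm [-0.11 -0.27  1.1 ] twist 0.6279819849656008
```

```bash
python3 -m pendant '[{"gripper":0.3,"translation":[-0.1,-0.3,0.5],"twist":0},{"gripper":0.3,"translation":[0,0,0.4],"twist":0},{"gripper":0.3,"translation":[0,0,0],"twist":0}]' 40
python3 -m pendant '[{"gripper":0.3,"translation":[0,0,0.3],"twist":0},{"gripper":0.3,"translation":[0,0,0],"twist":0}]' 40
python3 - <<'E'
from h import *
target((.398,-.2635),.035,6)
s=robot.snapshot('side'); cv2.imwrite('pics/s6.png',cv2.resize(s['img'][110:210,300:460],None,fx=4,fy=4))
E
```

```text
time_s: 14.55
tool_pos: [0.3984, -0.2656, 0.0906]
tool_rot: [-2.071, -2.324, -0.023]
contact_force: [0.3, 0.2, -1.4]
finger_gap: 0.0571
time_s: 14.75
tool_pos: [0.3987, -0.266, 0.089]
tool_rot: [-2.072, -2.324, -0.024]
contact_force: [0.4, 0.3, -1.8]
finger_gap: 0.0567
grasp pt [ 0.3981 -0.2644  0.0352] jaw yaw 6.58 tilt 1.82 tool shift cm [0.09 0.   0.02] twist 0.577211594307272
```

View pics/s6.png

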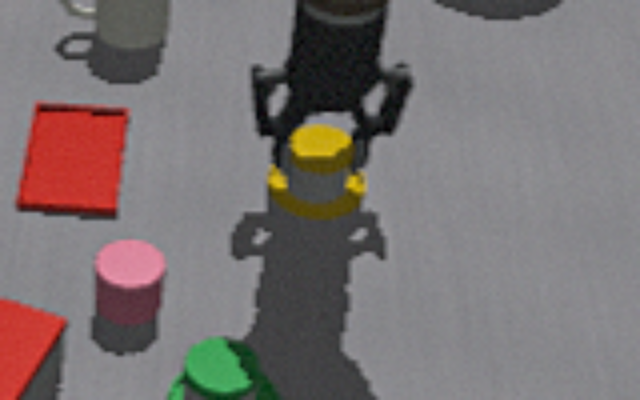

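```bash
python3 -m pendant '[{"gripper":0.3,"translation":[0,0,0.2],"twist":0}]' 40;python3 -m pendant '[{"gripper":0.3,"translation":[0,0,0.2],"twist":0}]' 40;python3 -m pendant '[{"gripper":0.3,"translation":[0,0,0.2],"twist":0}]' 40
```

```text
time_s: 14.9
tool_pos: [0.3988, -0.2659, 0.0885]
tool_rot: [-2.072, -2.324, -0.025]
contact_force: [-11.1, 5.6, 37.9]
finger_gap: 0.057
time_s: 15.0
tool_pos: [0.3988, -0.2659, 0.0885]
tool_rot: [-2.072, -2.324, -0.025]
contact_force: [-8.8, 4.7, 32.1]
finger_gap: 0.0568
time_s: 15.1
tool_pos: [0.3988, -0.2659, 0.0885]
tool_rot: [-2.072, -2.324, -0.026]
contact_force: [-7.0, 3.6, 25.1]
finger_gap: 0.0576
```

Contact at 0.0885, as expected. I'll release with no downward push.

```bash
python3 -m pendant '[{"gripper":0.3,"translation":[0,0,0],"twist":0}]' 20; python3 -m pendant '[{"gripper":0.75,"translation":[0,0,0],"twist":0},{"gripper":0.85,"translation":[0,0,0],"twist":0},{"gripper":1,"translation":[0,0,0],"twist":0},{"gripper":1,"translation":[0,0,-0.2],"twist":0},{"gripper":1,"translation":[0,0,-1],"twist":0}]' 20
python3 -m pendant '[{"gripper":1,"translation":[0,0,-3],"twist":0},{"gripper":1,"translation":[0,0,-4],"twist":0},{"gripper":1,"translation":[0,0,-4],"twist":0},{"gripper":1,"translation":[0,0,-2],"twist":0}]' 20
python3 - <<'E'
from h import *
T=toolT(); s=robot.snapshot('wrist'); cv2.imwrite('pics/w4.png',s['img'])
for b in blobs(s,'yellow',60):
    print(b.mean(0).round(),cv2.minAreaRect(plane(s,b,.006,T).astype(np.float32)))
np.save('T4.npy',T)
target((.649,.018),.2,-19.2)
E
```

```text
time_s: 15.2
tool_pos: [0.399, -0.2662, 0.0894]
tool_rot: [-2.073, -2.325, -0.026]
contact_force: [-0.1, 0.3, -2.6]
finger_gap: 0.0569
time_s: 15.7
tool_pos: [0.3993, -0.2664, 0.1009]
tool_rot: [-2.072, -2.325, -0.026]
contact_force: [0.1, -0.4, -0.0]
finger_gap: 0.0854
time_s: 16.1
tool_pos: [0.3989, -0.2696, 0.2348]
tool_rot: [-2.069, -2.32, -0.024]
contact_force: [0.0, -1.2, 0.1]
finger_gap: 0.0853
[314. 185.] ((0.397422730922699, -0.26444458961486816), (0.08731453120708466, 0.08788774907588959), 6.655506134033203)
grasp pt [ 0.3994 -0.2686  0.1833] jaw yaw 6.56 tilt 1.94 tool shift cm [25.67 28.05 -1.04] twist 25.759581029784954
```

View pics/w4.png

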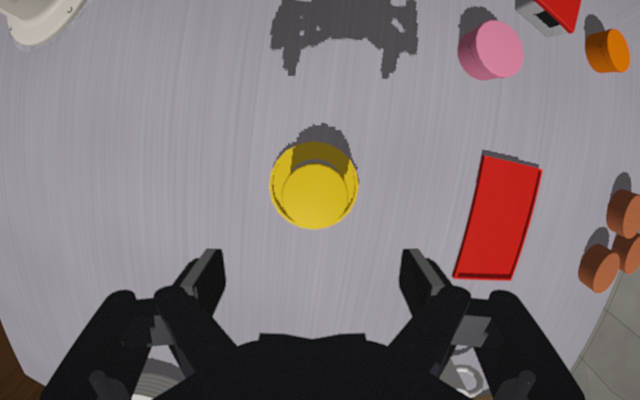

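```bash
python3 -m pendant '[{"gripper":1,"translation":[4.2,4.5,0],"twist":0},{"gripper":1,"translation":[4.2,4.5,0],"twist":0},{"gripper":1,"translation":[4.2,4.5,0],"twist":0},{"gripper":1,"translation":[4.2,4.5,0],"twist":0},{"gripper":1,"translation":[4.2,4.5,0],"twist":0}]' 40
python3 -m pendant '[{"gripper":1,"translation":[3,3,0],"twist":0},{"gripper":1,"translation":[0,0,0],"twist":8},{"gripper":1,"translation":[0,0,0],"twist":8},{"gripper":1,"translation":[0,0,0],"twist":8},{"gripper":1,"translation":[0,0,0],"twist":2}]' 40
python3 - <<'E'
from h import *
T=np.load('T4.npy'); s=robot.snapshot('wrist'); T0=toolT()
print('yellow tin',plane(s,(315,197),.049,T))
cv2.imwrite('pics/w5.png',s['img'])
for b in blobs(s,'red',100):
    print(b.mean(0).round(),cv2.minAreaRect(plane(s,b,.05,T0).astype(np.float32)))
target((.649,.018),.2,-19.2)
E
```

```text
time_s: 16.65
tool_pos: [0.5666, -0.0824, 0.2453]
tool_rot: [-2.102, -2.309, -0.024]
contact_force: [1.0, -0.8, 0.0]
finger_gap: 0.0854
time_s: 17.15
tool_pos: [0.5988, -0.0361, 0.2474]
tool_rot: [-2.564, -1.771, -0.024]
contact_force: [-0.3, -0.3, -0.3]
finger_gap: 0.0851
yellow tin [[ 0.399  -0.2646]]
[379. 322.] ((0.6173322200775146, -0.2007288932800293), (0.05918886139988899, 0.07043740898370743), 89.21370697021484)
[346. 122.] ((0.6485835313796997, 0.017056208103895187), (0.11418796330690384, 0.05908919498324394), 70.84870910644531)
grasp pt [ 0.5987 -0.0343  0.1936] jaw yaw -20.7 tilt 1.7 tool shift cm [ 6.69  2.85 -0.49] twist -1.4994483344968046
```

View pics/w5.png

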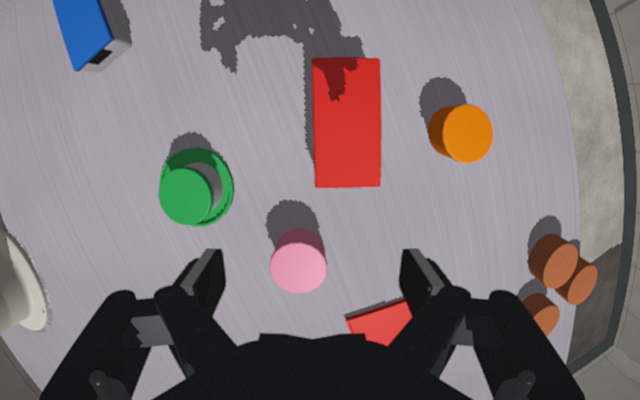

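```bash
python3 -m pendant '[{"gripper":1,"translation":[3.3,1.4,0],"twist":-1.5},{"gripper":1,"translation":[3,1.3,0],"twist":0},{"gripper":1,"translation":[0.3,0.1,2],"twist":0},{"gripper":1,"translation":[0,0,3],"twist":0},{"gripper":1,"translation":[0,0,0],"twist":0}]' 40
python3 - <<'E'
from h import *
target((.6486,.0171),.031,-19.2)
E
```

```text
time_s: 17.7
tool_pos: [0.6491, 0.0192, 0.2]
tool_rot: [-2.537, -1.812, -0.027]
contact_force: [-0.8, 0.1, -0.0]
finger_gap: 0.0852
grasp pt [0.6491 0.0208 0.1461] jaw yaw -18.94 tilt 1.67 tool shift cm [-0.68  0.18 11.5 ] twist 0.25972198599851026
```

```bash
python3 -m pendant '[{"gripper":1,"translation":[-0.2,0.1,3],"twist":0.3},{"gripper":1,"translation":[0,0,3],"twist":0},{"gripper":1,"translation":[0,0,2],"twist":0},{"gripper":1,"translation":[0,0,0],"twist":0}]' 40
python3 - <<'E'
from h import *
target((.6486,.0171),.031,-19.2)
E
```

```text
time_s: 18.1
tool_pos: [0.6516, 0.0178, 0.1233]
tool_rot: [-2.543, -1.808, -0.032]
contact_force: [-0.6, 0.1, -0.5]
finger_gap: 0.0854
grasp pt [0.6518 0.0194 0.0694] jaw yaw -19.17 tilt 1.67 tool shift cm [-0.43 -0.21  3.83] twist 0.02618089109438415
```

```bash
python3 -m pendant '[{"gripper":1,"translation":[-0.2,-0.3,1],"twist":0},{"gripper":1,"translation":[0,0,1.5],"twist":0},{"gripper":1,"translation":[0,0,1.2],"twist":0},{"gripper":1,"translation":[0,0,0],"twist":0}]' 50
python3 - <<'E'
from h import *
target((.6486,.0171),.031,-19.2)
E
```

```text
time_s: 18.5
tool_pos: [0.6506, 0.0169, 0.0888]
tool_rot: [-2.547, -1.81, -0.04]
contact_force: [-0.5, 0.2, -0.8]
finger_gap: 0.0852
grasp pt [0.6512 0.0185 0.0349] jaw yaw -19.21 tilt 1.76 tool shift cm [-0.23 -0.2   0.38] twist -0.0069243287129125974
```

```bash
python3 -m pendant '[{"gripper":1,"translation":[-0.2,-0.3,0.4],"twist":0},{"gripper":0.6,"translation":[0,0,0],"twist":0},{"gripper":0.3,"translation":[0,0,0],"twist":0},{"gripper":0.3,"translation":[0,0,0],"twist":0},{"gripper":0.3,"translation":[0,0,0],"twist":0}]' 60
python3 - <<'E'
from h import *
target((.6486,.0171),.031,-19.2); print(robot.get_obs()['finger_gap'])
E
python3 -m pendant '[{"gripper":0.3,"translation":[0,0,-1],"twist":0},{"gripper":0.3,"translation":[0,0,-1],"twist":0},{"gripper":0.3,"translation":[0,0,-2],"twist":0},{"gripper":0.3,"translation":[0,0,-3],"twist":0},{"gripper":0.3,"translation":[0,0,0],"twist":0}]' 60
python3 - <<'E'
from h import *
target((.6196,-.280),.1,-0.8)
s=robot.snapshot('side'); cv2.imwrite('pics/s7.png',cv2.resize(s['img'][100:300,220:460],None,fx=3,fy=3))
E
```

```text
time_s: 19.0
tool_pos: [0.6479, 0.016, 0.0855]
tool_rot: [-2.548, -1.811, -0.043]
contact_force: [1.0, 0.3, -3.4]
finger_gap: 0.0592
grasp pt [0.6487 0.0175 0.0316] jaw yaw -19.2 tilt 1.8 tool shift cm [-0.04  0.01  0.06] twist -0.004725786041376523
0.0592383819458664
time_s: 19.5
tool_pos: [0.6449, 0.0139, 0.1577]
tool_rot: [-2.545, -1.809, -0.035]
contact_force: [0.4, -0.2, -4.0]
finger_gap: 0.0594
grasp pt [0.6453 0.0154 0.1038] jaw yaw -19.19 tilt 1.68 tool shift cm [-28.75   7.28  -0.47] twist -18.386164940407028
```

View pics/s7.png

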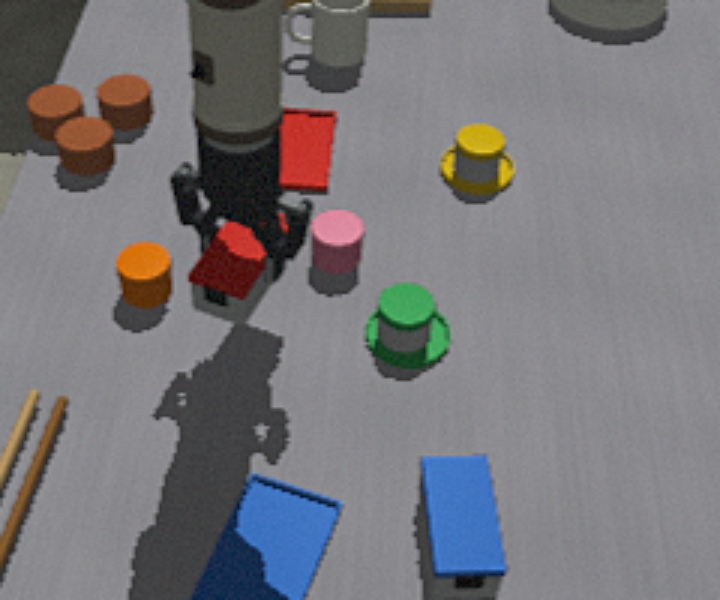

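```bash
python3 -m pendant '[{"gripper":0.3,"translation":[-2,0.5,-2],"twist":0},{"gripper":0.3,"translation":[-3,0.8,-0.3],"twist":0},{"gripper":0.3,"translation":[-3,0.8,0],"twist":0},{"gripper":0.3,"translation":[-3,0.8,0],"twist":0},{"gripper":0.3,"translation":[-3,0.8,0],"twist":0}]' 60
python3 -m pendant '[{"gripper":0.3,"translation":[-3,0.8,0],"twist":0},{"gripper":0.3,"translation":[-3,0.8,0],"twist":0},{"gripper":0.3,"translation":[-3,0.8,0],"twist":0},{"gripper":0.3,"translation":[-2.5,0.6,0],"twist":0},{"gripper":0.3,"translation":[0,0,0],"twist":0}]' 60
python3 -m pendant '[{"gripper":0.3,"translation":[0,0,0],"twist":-6},{"gripper":0.3,"translation":[0,0,0],"twist":-6},{"gripper":0.3,"translation":[0,0,0],"twist":-4},{"gripper":0.3,"translation":[0,0,0],"twist":0}]' 60
python3 - <<'E'
from h import *
target((.6196,-.280),.1,-0.8)
E
```

```text
time_s: 20.05
tool_pos: [0.6294, -0.1244, 0.1689]
tool_rot: [-2.522, -1.821, -0.026]
contact_force: [0.1, -0.3, -4.3]
finger_gap: 0.0595
time_s: 20.55
tool_pos: [0.614, -0.2535, 0.1563]
tool_rot: [-2.523, -1.808, -0.009]
contact_force: [-0.5, -0.5, -4.4]
finger_gap: 0.0593
time_s: 20.95
tool_pos: [0.6097, -0.2527, 0.1495]
tool_rot: [-2.233, -2.144, -0.01]
contact_force: [-0.2, -0.2, -4.4]
finger_gap: 0.0592
grasp pt [ 0.6082 -0.2507  0.0957] jaw yaw -2.31 tilt 2.68 tool shift cm [-2.86  1.24 -0.58] twist -1.509890487864908
```

```bash
python3 -m pendant '[{"gripper":0.3,"translation":[-1.5,0.6,0],"twist":-1.5},{"gripper":0.3,"translation":[-1.3,0.6,0],"twist":0},{"gripper":0.3,"translation":[0,0,1.5],"twist":0},{"gripper":0.3,"translation":[0,0,1],"twist":0},{"gripper":0.3,"translation":[0,0,0],"twist":0}]' 60
python3 - <<'E'
from h import *
target((.6196,-.280),.0345,-0.8)
s=robot.snapshot('side'); cv2.imwrite('pics/s8.png',cv2.resize(s['img'][90:210,260:420],None,fx=4,fy=4))
s=robot.snapshot('scene'); cv2.imwrite('pics/c8.png',cv2.resize(s['img'][200:300,200:360],None,fx=4,fy=4))
E
```

```text
time_s: 21.45
tool_pos: [0.6188, -0.277, 0.117]
tool_rot: [-2.205, -2.162, -0.01]
contact_force: [-0.8, 0.5, -4.5]
finger_gap: 0.059
grasp pt [ 0.6171 -0.2747  0.0632] jaw yaw -1.07 tilt 3.07 tool shift cm [-0.64  0.36  2.83] twist -0.2705560571630343
```

View pics/s8.png

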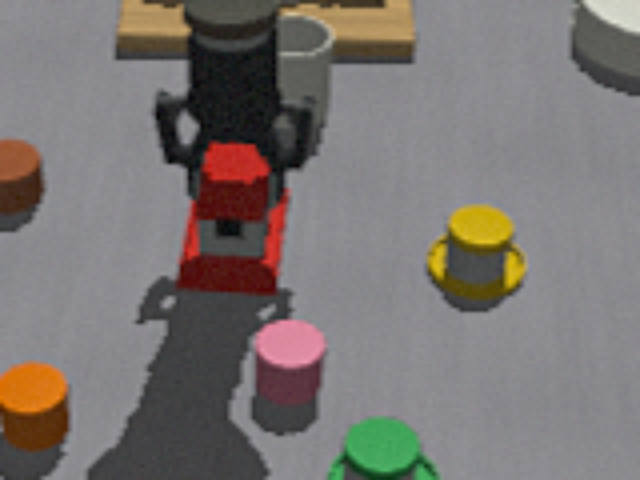

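View pics/c8.png

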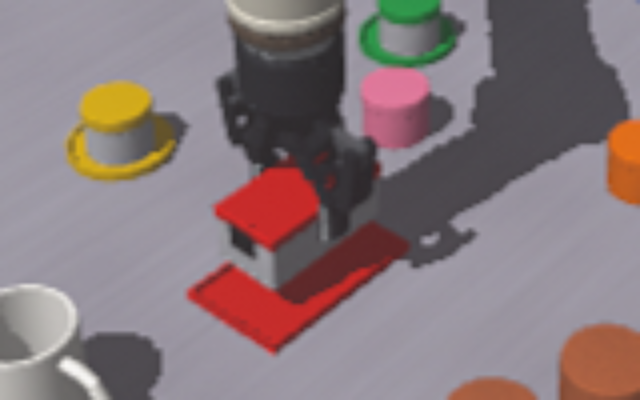

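```bash
python3 -m pendant '[{"gripper":0.3,"translation":[-0.6,0.3,0.6],"twist":0},{"gripper":0.3,"translation":[0,0,0.8],"twist":0},{"gripper":0.3,"translation":[0,0,0.6],"twist":0},{"gripper":0.3,"translation":[0,0,0],"twist":0}]' 60
python3 - <<'E'
from h import *
target((.6196,-.280),.0345,-0.8)
E
```

```text
time_s: 21.95
tool_pos: [0.6228, -0.2817, 0.0974]
tool_rot: [-2.205, -2.166, -0.013]
contact_force: [0.1, 0.4, -4.5]
finger_gap: 0.059
grasp pt [ 0.6212 -0.2795  0.0435] jaw yaw -0.98 tilt 2.94 tool shift cm [-0.09 -0.13  0.91] twist -0.1836761548323551
```

```bash
python3 -m pendant '[{"gripper":0.3,"translation":[0,-0.1,0.4],"twist":0},{"gripper":0.3,"translation":[0,0,0.2],"twist":0}]' 60
python3 -m pendant '[{"gripper":0.3,"translation":[0,0,0.2],"twist":0}]' 60;python3 -m pendant '[{"gripper":0.3,"translation":[0,0,0.2],"twist":0}]' 60
```

```text
time_s: 22.15
tool_pos: [0.6216, -0.2814, 0.0912]
tool_rot: [-2.205, -2.166, -0.013]
contact_force: [-0.3, -0.5, -4.0]
finger_gap: 0.0593
time_s: 22.25
tool_pos: [0.6218, -0.2812, 0.0894]
tool_rot: [-2.205, -2.167, -0.014]
contact_force: [-3.0, 3.6, 8.9]
finger_gap: 0.059
time_s: 22.35
tool_pos: [0.6219, -0.2811, 0.0893]
tool_rot: [-2.205, -2.166, -0.013]
contact_force: [-9.4, 5.1, 16.9]
finger_gap: 0.0593
```

```bash
python3 -m pendant '[{"gripper":0.3,"translation":[0,0,0.1],"twist":0},{"gripper":0.3,"translation":[0,0,0],"twist":0}]' 20; python3 -m pendant '[{"gripper":0.75,"translation":[0,0,0],"twist":0},{"gripper":0.85,"translation":[0,0,0],"twist":0},{"gripper":1,"translation":[0,0,0],"twist":0},{"gripper":1,"translation":[0,0,-0.3],"twist":0},{"gripper":1,"translation":[0,0,-1],"twist":0}]' 20
python3 -m pendant '[{"gripper":1,"translation":[0,0,-3],"twist":0},{"gripper":1,"translation":[0,0,-4],"twist":0},{"gripper":1,"translation":[0,0,-4],"twist":0},{"gripper":1,"translation":[0,0,-3],"twist":0}]' 20
python3 - <<'E'
from h import *
T=toolT(); s=robot.snapshot('wrist'); cv2.imwrite('pics/w6.png',s['img']);np.save('T6.npy',T)
for b in blobs(s,'red',60):
    print(b.mean(0).round(),cv2.minAreaRect(plane(s,b,.006,T).astype(np.float32)))
target((.426,.25),.2,5.8)
E
```

```text
time_s: 22.55
tool_pos: [0.6222, -0.2814, 0.0901]
tool_rot: [-2.206, -2.167, -0.014]
contact_force: [-0.4, -0.4, -4.4]
finger_gap: 0.059
time_s: 23.05
tool_pos: [0.6239, -0.2822, 0.1042]
tool_rot: [-2.208, -2.169, -0.016]
contact_force: [-0.3, 0.0, -0.3]
finger_gap: 0.0854
time_s: 23.45
tool_pos: [0.6255, -0.287, 0.2466]
tool_rot: [-2.202, -2.164, -0.012]
contact_force: [0.6, -0.6, -0.1]
finger_gap: 0.0856
[314. 182.] ((0.6193336248397827, -0.28240150213241577), (0.14997485280036926, 0.08980509638786316), 89.47543334960938)
grasp pt [ 0.6266 -0.2861  0.1988] jaw yaw -0.98 tilt 2.7 tool shift cm [ 53.2  -20.98   2.53] twist -6.784364883508644
```

View pics/w6.png

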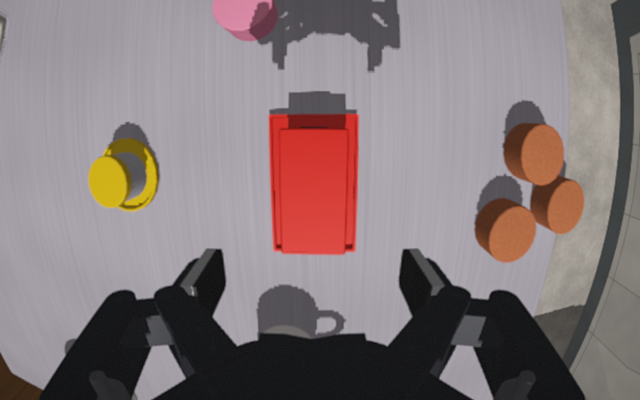

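```bash
python3 -m pendant '[{"gripper":1,"translation":[4.6,-1.8,0],"twist":0},{"gripper":1,"translation":[4.6,-1.8,0],"twist":0},{"gripper":1,"translation":[4.6,-1.8,0],"twist":0},{"gripper":1,"translation":[4.6,-1.8,0],"twist":0},{"gripper":1,"translation":[4.6,-1.8,0],"twist":0}]' 40
python3 -m pendant '[{"gripper":1,"translation":[4.6,-1.8,0],"twist":0},{"gripper":1,"translation":[4.6,-1.8,0],"twist":-3},{"gripper":1,"translation":[4.6,-1.8,0],"twist":-3},{"gripper":1,"translation":[3,-1.8,0],"twist":0},{"gripper":1,"translation":[2,-1,0],"twist":0}]' 40
python3 - <<'E'
from h import *
T=np.load('T6.npy'); s=robot.snapshot('wrist'); T0=toolT()
print('red box',plane(s,[(283,129),(348,129),(345,250),(281,250)],.053,T))
cv2.imwrite('pics/w7.png',s['img'])
for b in blobs(s,'blue',100):
    print(b.mean(0).round(),cv2.minAreaRect(plane(s,b,.05,T0).astype(np.float32)))
target((.426,.25),.2,5.8)
E
```

```text
time_s: 24.0
tool_pos: [0.5438, -0.0617, 0.2693]
tool_rot: [-2.237, -2.164, -0.022]
contact_force: [0.8, 0.3, -0.4]
finger_gap: 0.0856
time_s: 24.5
tool_pos: [0.4569, 0.1329, 0.2808]
tool_rot: [-2.111, -2.294, -0.036]
contact_force: [0.6, -0.3, 0.7]
finger_gap: 0.0849
red box [[ 0.5954 -0.2222]
 [ 0.6511 -0.223 ]
 [ 0.6493 -0.3336]
 [ 0.5894 -0.3334]]
[291.  73.] ((0.4251359701156616, 0.25288766622543335), (0.05912105739116669, 0.11457303911447525), 6.801732063293457)
[435.  72.] ((0.5730209350585938, 0.27583056688308716), (0.12827402353286743, 0.07931020855903625), 74.26973724365234)
grasp pt [0.4552 0.1382 0.2272] jaw yaw 4.99 tilt 2.0 tool shift cm [11.29 -1.94  3.11] twist -0.8133704100681598
```

View pics/w7.png

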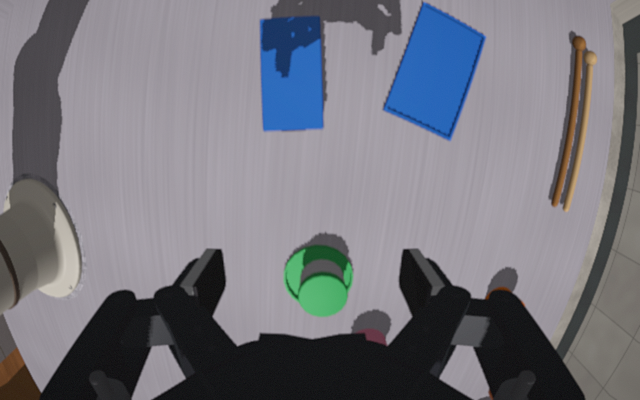

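```bash
python3 -m pendant '[{"gripper":1,"translation":[4,-0.6,0],"twist":-1.2},{"gripper":1,"translation":[4,-0.7,0],"twist":0},{"gripper":1,"translation":[3,-0.5,2],"twist":0},{"gripper":1,"translation":[0,0,3],"twist":0},{"gripper":1,"translation":[0,0,0],"twist":0}]' 40
python3 - <<'E'
from h import *
s=robot.snapshot('wrist'); T0=toolT()
for b in blobs(s,'blue',100):
    print(b.mean(0).round(),cv2.minAreaRect(plane(s,b,.05,T0).astype(np.float32)),cv2.minAreaRect(plane(s,b,.006,T0).astype(np.float32)))
target((.4255,.2515),.033,6.2)
E
```

```text
time_s: 25.05
tool_pos: [0.4268, 0.2516, 0.2393]
tool_rot: [-2.082, -2.326, -0.054]
contact_force: [0.2, -1.1, 1.2]
finger_gap: 0.0853
[310. 200.] ((0.4291269779205322, 0.2506043612957001), (0.0591566264629364, 0.11578104645013809), 6.4095540046691895) ((0.4307624101638794, 0.238972008228302), (0.06901410967111588, 0.13507410883903503), 6.409567832946777)
[459. 181.] ((0.5714200139045715, 0.28744012117385864), (0.12682434916496277, 0.08014951646327972), 73.95510864257812) ((0.5967662930488586, 0.2819458842277527), (0.1479576677083969, 0.09350520372390747), 73.95503997802734)
grasp pt [0.4285 0.2547 0.1875] jaw yaw 6.31 tilt 2.44 tool shift cm [-0.9  -0.58 15.42] twist 0.10886695954927461
```

```bash
python3 -m pendant '[{"gripper":1,"translation":[-0.3,0,4],"twist":0},{"gripper":1,"translation":[0,0,4],"twist":0},{"gripper":1,"translation":[0,0,3],"twist":0},{"gripper":1,"translation":[0,0,0],"twist":0}]' 60
python3 - <<'E'
from h import *
target((.428,.2505),.033,6.3)
E
```

```text
time_s: 25.5
tool_pos: [0.4377, 0.2534, 0.1365]
tool_rot: [-2.094, -2.325, -0.079]
contact_force: [-0.3, 0.1, 0.7]
finger_gap: 0.0856
grasp pt [0.4391 0.2559 0.0827] jaw yaw 5.92 tilt 2.97 tool shift cm [-0.63 -1.3   4.91] twist -0.3756786693181624
```

```bash
python3 -m pendant '[{"gripper":1,"translation":[-0.5,-1.3,0],"twist":-0.4},{"gripper":1,"translation":[0,0,0.8],"twist":0},{"gripper":1,"translation":[0,0,0],"twist":0}]' 60
python3 - <<'E'
from h import *
target((.428,.2505),.033,6.3)
E
```

```text
time_s: 25.8
tool_pos: [0.4302, 0.247, 0.1328]
tool_rot: [-2.094, -2.33, -0.089]
contact_force: [0.0, -0.2, 0.3]
finger_gap: 0.0856
grasp pt [0.4319 0.2496 0.079 ] jaw yaw 6.07 tilt 3.28 tool shift cm [-0.07 -0.55  4.59] twist -0.23040195714003175
```

```bash
python3 -m pendant '[{"gripper":1,"translation":[0,-0.6,1],"twist":0},{"gripper":1,"translation":[0,-0.2,1.2],"twist":0},{"gripper":1,"translation":[0,-0.2,1],"twist":0},{"gripper":1,"translation":[0,0,0],"twist":0}]' 60
python3 - <<'E'
from h import *
target((.428,.2505),.033,6.3)
E
```

```text
time_s: 26.2
tool_pos: [0.4239, 0.2487, 0.1009]
tool_rot: [-2.097, -2.33, -0.098]
contact_force: [-0.4, -0.5, -0.5]
finger_gap: 0.0857
grasp pt [0.426  0.2514 0.0471] jaw yaw 5.96 tilt 3.61 tool shift cm [-0.17  0.13  1.41] twist -0.33521514705316235
```

```bash
python3 -m pendant '[{"gripper":1,"translation":[0,0.1,0.8],"twist":-0.3},{"gripper":1,"translation":[0,0,0.6],"twist":0},{"gripper":1,"translation":[0,0,0],"twist":0}]' 60
python3 - <<'E'
from h import *
target((.428,.2505),.033,6.3)
E
```

```text
time_s: 26.5
tool_pos: [0.4253, 0.2498, 0.0851]
tool_rot: [-2.09, -2.337, -0.097]
contact_force: [-0.1, -0.7, -0.9]
finger_gap: 0.0852
grasp pt [0.4273 0.2524 0.0313] jaw yaw 6.33 tilt 3.55 tool shift cm [-0.19  0.05 -0.18] twist 0.03307609412863144
```

```bash
python3 -m pendant '[{"gripper":0.75,"translation":[0,0,-0.1],"twist":0},{"gripper":0.6,"translation":[0,0,0],"twist":0},{"gripper":0.3,"translation":[0,0,0],"twist":0},{"gripper":0.3,"translation":[0,0,0],"twist":0},{"gripper":0.3,"translation":[0,0,0],"twist":0}]' 60
python3 - <<'E'
from h import *
target((.428,.2505),.033,6.3); print(robot.get_obs()['finger_gap'])
E
python3 -m pendant '[{"gripper":0.3,"translation":[0,0,-1],"twist":0},{"gripper":0.3,"translation":[0,0,-1],"twist":0},{"gripper":0.3,"translation":[0,0,-2],"twist":0},{"gripper":0.3,"translation":[0,0,-3],"twist":0},{"gripper":0.3,"translation":[0,0,0],"twist":0}]' 60
python3 - <<'E'
from h import *
target((.595,.281),.1,-15.8)
E
```

```text
time_s: 27.0
tool_pos: [0.425, 0.2496, 0.0865]
tool_rot: [-2.089, -2.336, -0.095]
contact_force: [0.5, -0.2, -3.1]
finger_gap: 0.0593
grasp pt [0.427  0.2522 0.0327] jaw yaw 6.33 tilt 3.5 tool shift cm [-0.18  0.08 -0.04] twist 0.03311104871073667
0.05930601574879267
time_s: 27.5
tool_pos: [0.4207, 0.2448, 0.1593]
tool_rot: [-2.089, -2.336, -0.088]
contact_force: [1.0, 0.8, -5.0]
finger_gap: 0.0595
grasp pt [0.4224 0.2473 0.1055] jaw yaw 6.35 tilt 3.25 tool shift cm [ 1.39 17.49  1.27] twist 22.14693709233022
```

```bash
python3 -m pendant '[{"gripper":0.3,"translation":[0,2,0],"twist":0},{"gripper":0.3,"translation":[0.2,3,0],"twist":0},{"gripper":0.3,"translation":[0.3,3,0],"twist":0},{"gripper":0.3,"translation":[0.3,3,0],"twist":0},{"gripper":0.3,"translation":[0.3,3,0],"twist":0}]' 60
python3 -m pendant '[{"gripper":0.3,"translation":[0,2,0],"twist":6},{"gripper":0.3,"translation":[0,0,0],"twist":6},{"gripper":0.3,"translation":[0,0,0],"twist":6},{"gripper":0.3,"translation":[0,0,0],"twist":5},{"gripper":0.3,"translation":[0,0,0],"twist":0}]' 60
python3 - <<'E'
from h import *
target((.595,.281),.1,-15.8)
E
```

```text
time_s: 28.0
tool_pos: [0.5558, 0.2694, 0.1634]
tool_rot: [-2.084, -2.338, -0.076]
contact_force: [0.7, 0.9, -4.4]
finger_gap: 0.0592
time_s: 28.5
tool_pos: [0.5792, 0.2694, 0.1592]
tool_rot: [-2.519, -1.846, -0.066]
contact_force: [-0.5, -0.4, -4.5]
finger_gap: 0.059
grasp pt [0.5805 0.2715 0.1053] jaw yaw -17.55 tilt 2.64 tool shift cm [1.32 1.09 0.6 ] twist -1.7545316356975889
```

```bash
python3 -m pendant '[{"gripper":0.3,"translation":[1.3,1.1,0.5],"twist":-1.8},{"gripper":0.3,"translation":[0,0,1.5],"twist":0},{"gripper":0.3,"translation":[0,0,1.5],"twist":0},{"gripper":0.3,"translation":[0,0,0],"twist":0}]' 60
python3 - <<'E'
from h import *
target((.595,.281),.036,-15.8)
s=robot.snapshot('side'); cv2.imwrite('pics/s9.png',cv2.resize(s['img'][210:350,240:420],None,fx=4,fy=4))
s=robot.snapshot('scene'); cv2.imwrite('pics/c9.png',cv2.resize(s['img'][120:220,300:460],None,fx=4,fy=4))
E
```

```text
time_s: 28.9
tool_pos: [0.5919, 0.2785, 0.1201]
tool_rot: [-2.483, -1.894, -0.058]
contact_force: [-0.5, 0.6, -4.9]
finger_gap: 0.0596
grasp pt [0.5929 0.2805 0.0663] jaw yaw -15.33 tilt 2.37 tool shift cm [-0.02  0.16  3.03] twist 0.471586602961537
```

View pics/s9.png

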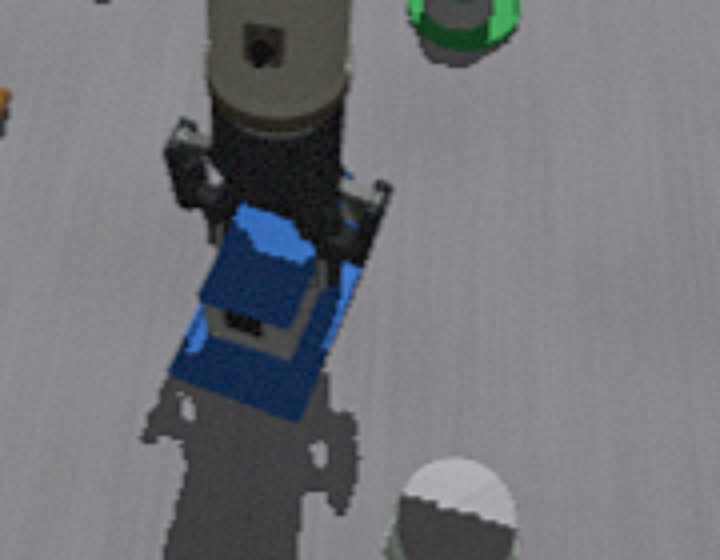

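View pics/c9.png

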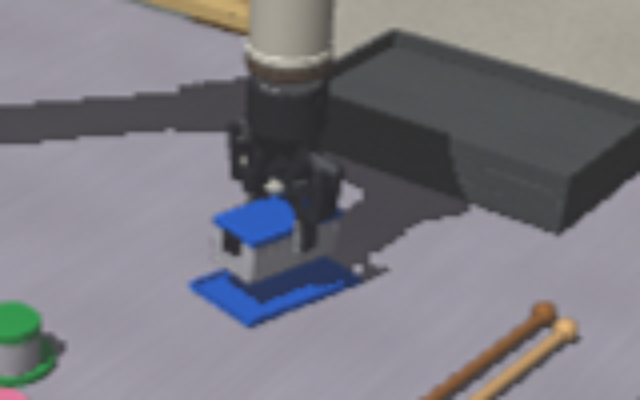

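Box aligned over the blue tray in both views (side crop 260,300; scene crop 275,250). I'll lower it now.

```bash
python3 -m pendant '[{"gripper":0.3,"translation":[0,0.2,0.8],"twist":0.3},{"gripper":0.3,"translation":[0,0,0.8],"twist":0},{"gripper":0.3,"translation":[0,0,0.5],"twist":0},{"gripper":0.3,"translation":[0,0,0],"twist":0}]' 60
python3 - <<'E'
from h import *
target((.595,.281),.036,-15.8)
E
```

```text
time_s: 29.4
tool_pos: [0.5959, 0.2789, 0.1006]
tool_rot: [-2.49, -1.887, -0.064]
contact_force: [0.3, 0.2, -4.1]
finger_gap: 0.0591
grasp pt [0.5971 0.2809 0.0467] jaw yaw -15.7 tilt 2.55 tool shift cm [-0.09 -0.21  1.07] twist 0.10290173707419115
```

```bash
python3 -m pendant '[{"gripper":0.3,"translation":[0,-0.2,0.4],"twist":0},{"gripper":0.3,"translation":[0,0,0.3],"twist":0}]' 60
python3 -m pendant '[{"gripper":0.3,"translation":[0,0,0.2],"twist":0}]' 60;python3 -m pendant '[{"gripper":0.3,"translation":[0,0,0.2],"twist":0}]' 60
```

```text
time_s: 29.6
tool_pos: [0.5943, 0.2799, 0.0937]
tool_rot: [-2.49, -1.887, -0.066]
contact_force: [-0.4, 0.6, -5.6]
finger_gap: 0.0595
time_s: 29.7
tool_pos: [0.5944, 0.2801, 0.0915]
tool_rot: [-2.49, -1.887, -0.066]
contact_force: [-0.4, 0.8, -4.8]
finger_gap: 0.0593
time_s: 29.8
tool_pos: [0.5944, 0.2803, 0.09]
tool_rot: [-2.49, -1.887, -0.066]
contact_force: [-7.7, -4.7, 16.3]
finger_gap: 0.0593
```

```bash
python3 -m pendant '[{"gripper":0.3,"translation":[0,0,0.1],"twist":0},{"gripper":0.3,"translation":[0,0,0],"twist":0}]' 20; python3 -m pendant '[{"gripper":0.75,"translation":[0,0,0],"twist":0},{"gripper":0.85,"translation":[0,0,0],"twist":0},{"gripper":1,"translation":[0,0,0],"twist":0},{"gripper":1,"translation":[0,0,-0.3],"twist":0},{"gripper":1,"translation":[0,0,-1],"twist":0}]' 20
python3 -m pendant '[{"gripper":1,"translation":[0,0,-3],"twist":0},{"gripper":1,"translation":[0,0,-4],"twist":0},{"gripper":1,"translation":[0,0,-4],"twist":0},{"gripper":1,"translation":[0,0,-4],"twist":0},{"gripper":1,"translation":[0,0,0],"twist":0}]' 20
python3 - <<'E'
from h import *
T=toolT(); s=robot.snapshot('wrist'); cv2.imwrite('pics/w8.png',s['img']);np.save('T8.npy',T)
for b in blobs(s,'blue',60):
    print(b.mean(0).round(),cv2.minAreaRect(plane(s,b,.006,T).astype(np.float32)))
for n in('side','scene'):
    s=robot.snapshot(n); cv2.imwrite(f'pics/f_{n}.png',cv2.resize((s['img'][120:320,220:420] if n=='side' else s['img'][140:300,200:410]),None,fx=3,fy=3))
E
```

```text
time_s: 30.0
tool_pos: [0.5945, 0.2803, 0.0906]
tool_rot: [-2.49, -1.887, -0.066]
contact_force: [-0.1, 0.4, -4.4]
finger_gap: 0.0595
time_s: 30.5
tool_pos: [0.596, 0.2809, 0.1055]
tool_rot: [-2.49, -1.888, -0.073]
contact_force: [-0.1, -0.2, 0.3]
finger_gap: 0.0851
time_s: 31.0
tool_pos: [0.5922, 0.2749, 0.2651]
tool_rot: [-2.49, -1.888, -0.077]
contact_force: [1.2, 0.6, -0.5]
finger_gap: 0.0855
[308. 181.] ((0.5930395126342773, 0.2779383361339569), (0.1497867852449417, 0.08935077488422394), 74.22605895996094)
```

View pics/w8.png

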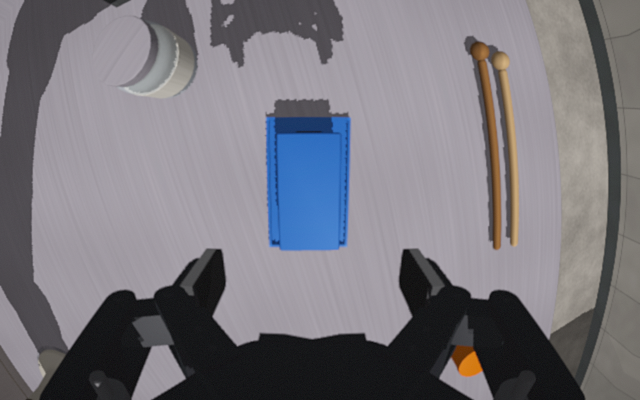

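View pics/f_side.png

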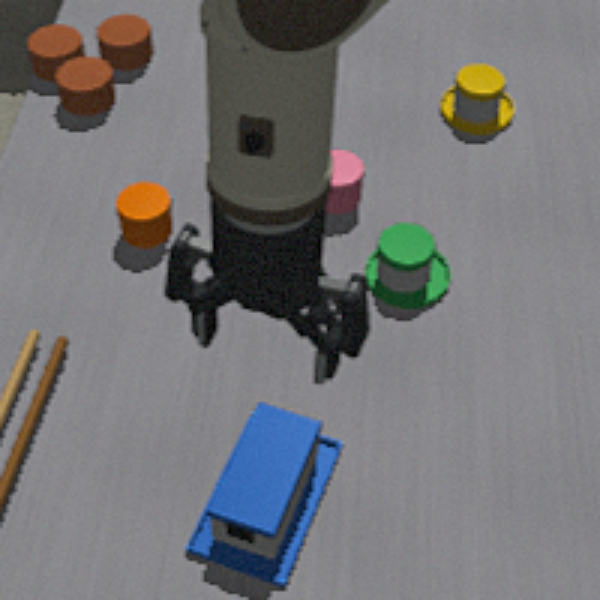

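View pics/f_scene.png

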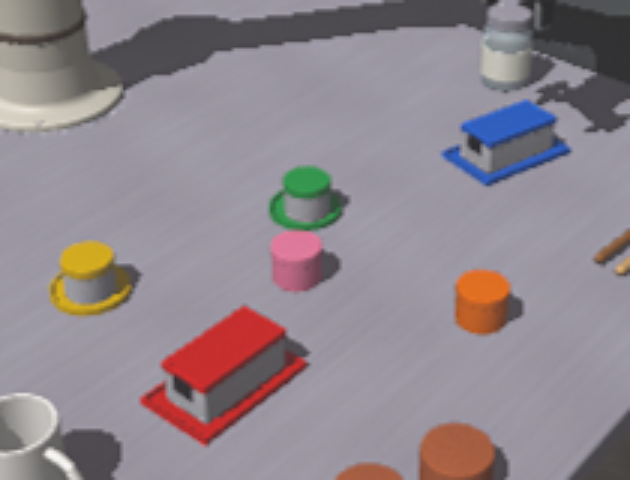

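```bash
python3 - <<'E'
from h import *
T=np.load('T8.npy'); s=robot.snapshot('wrist')
w=plane(s,[(278,133),(341,133),(345,249),(279,249)],.053,T); print('blue box',w.mean(0),np.linalg.norm(w-np.roll(w,1,0),axis=1))
for n,d in(('scene',{'red':[(275-0,0)]}),):
    c=robot.snapshot('scene')
# scene crop (x3, offset 200,140): lid corners
f=lambda p:np.array(p)/3.0+[200,140]
r=plane(c,f([(163,365),(246,310),(287,331),(203,386)]),.051); print('red lid',r.mean(0),np.linalg.norm(r-np.roll(r,1,0),axis=1))
b=plane(c,f([(461,129),(524,103),(557,119),(493,144)]),.051); print('blue lid',b.mean(0),np.linalg.norm(b-np.roll(b,1,0),axis=1))
print('tins',plane(c,f([(88,257),(307,179)]),.049))
E
```

```text
blue box [0.5962 0.2787] [0.1135 0.0578 0.1141 0.066 ]
red lid [ 0.6253 -0.2799] [0.0505 0.1123 0.0542 0.1108]
blue lid [0.6016 0.2728] [0.0524 0.1139 0.0568 0.111 ]
tins [[ 0.4053 -0.2646]
 [ 0.4855  0.0066]]
```

```bash
python3 - <<'E'
from h import *
o=robot.get_obs(); print(o['time_s'],o['contact_force'],o['finger_gap']); print(robot.sign_off())
E
```

```text
31.25 [-0.2259  0.5222 -0.2497] 0.085157006715349
the job is handed in; nothing more can be done
None
```

I took both stacks apart one piece at a time: green tin, yellow tin, red box, then blue box. Each now stands in the tray of its own colour. I handed the job in at about 31 s with the gripper open and clear of everything; sign-off gives no verdict.

| Piece | Offset from tray centre (wrist camera) | Limit |
|---|---|---|
| Green tin | about 4 mm | 14 mm |
| Yellow tin | about 1 mm | 14 mm |
| Red box | about 3 mm | 18 mm |
| Blue box | about 3 mm | 18 mm |

- **Disagreement:** the scene camera put the pieces farther off centre: the tins about 7 mm (yellow) and 10 mm (green), the red box about 6 mm and the blue box about 10 mm. These are all still inside the limits. I trusted the wrist camera because it looked from nearly overhead.
- **Flatness:** the last pictures show all four pieces looking upright and flat in their trays. I did not measure how flat they stand.
- **Mug and jar:** I never moved close to them and they look untouched, but I did not re-measure their positions.
- **What went wrong:** while setting the green tin down, one step pressed too hard and the wrist force briefly read 97 N, against the 120 N limit. I eased off at once and used smaller steps after that.
- **Tool tilt:** the tool drifted up to about 3.5° off vertical, so each box first touched down slightly tilted and settled flat when released.

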